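Rack exhaust flanges in the leak-test chamber and latch it tight

ROBOT

A 7-joint arm with a two-finger parallel gripper is mounted at the origin on the work surface. World frame = base frame: x ahead of the robot, y to its left, z up, the work surface at z = 0. Lengths are in m, angles in rad, forces in N, time in s.
With the tool pointing down it reaches from about 0.425 to 0.875 m from the base axis. Payload 4.7 kg.
Tool frame: the origin (TCP) lies between the finger pads; the fingertips stand 14 mm ahead of it and the grasp point (between the pads) lies 5 mm behind it; z points along the fingers, y is the line along which they close (so a half turn about z gives the same grasp; the last joint's range is limited). The gripper opens to 85 mm and grips with 20 to 120 N. Pads are 22 mm wide; open, the fingers measure 114 mm over their backs; the gripper's body (76 mm by 85 mm) begins 54 mm behind the grasp point. The pads swing forward as they close: fully open they stand 13 mm farther back than shut.
Start: joints at [-1.313, 0.321, -0.07, 1.45, 0.023, 1.371, -0.057], TCP at [0.157, 0.631, 0.245] pointing down, gripper open.
Joint ranges: [-2.86, 2.86], [-0.3, 2.09], [-1.38, 1.24], [0.06, 2.45], [-1.56, 4.7], [0.09, 2.05], [-2.69, 2.69]. Speed limits (rad/s): [2.57, 2.57, 3.14, 3.14, 3.14, 3.14, 3.14].

INTERFACE

Orientations are given as a rotation vector (axis times angle).
In Python, from cell import robot, read_camera gives the robot as it stands.
- The arm moves only by the shell command python3 -m crank 'ROWS' [FORCE]. ROWS is JSON, a list of rows, each a list of 3 entries, a list of its own where there are three numbers: the shift along the world's x, y, z in mm, then the turn, a rotation vector about the world's x, y, z in degrees, then the finger opening in mm, from 0 to 85.4. A call has exactly 10 rows; each row is the pose to reach, as a shift and turn from the pose commanded when the call began; what a row does not reach only later rows make up. A row lasts 1/10 s, in which the tool goes at most 50 mm and 8.59 degrees, less where a joint would pass 70% of its speed; a pose out of reach is approached as far as the arm can. A call with a gripper value outside its range is refused whole. The fingers move at their own pace and stop on an object; FORCE is the grip in N (left out, the last holds). Time passes only in rows, so rows that repeat a pose let the fingers close, or fill a call up. It gives the time, the measured TCP pose, the force, the opening and the grip force at its end, in the units of the state.
- robot.observe(): the state, without advancing time (a new reading comes with each control period).
- read_camera(name): name is "scene" or "top" or "wrist"; returns a dict with "frame" (420x560x3 uint8, red, green, blue), "mtx" (3x3 intrinsics, pixels), "D" ([k1, k2, p1, p2, k3] as OpenCV has them; the pictures are not rectified), "extrinsics" (4x4, takes a point from camera to world coordinates). Camera axes: x right, y up, looking along -z (the intrinsics and any distortion apply to the point x, -y, -z); pixel columns grow to the right and rows downward; lengths in m; the calibration is good to about 2 mm. A picture is of the moment at which its call begins. There is no depth.
- robot.finish_job(): hands the job in; it is judged then, once.
The state is a dict: "clock": time; "qpos": joint angles; "joint_vel": joint speeds; "joint_torque": joint torques, N m; "tcp_pos": TCP position; "eef_rot": TCP orientation; "wrist_force": force on the tool from outside, world axes, zero at the start; "ft_torque": the same for the moment, N m; "width": opening from 0.0 (shut) to 1.0 (fully open); "grip_force": force on a finger pad.
Only numpy, scipy, OpenCV 4.12 (cv2) and the standard library are available. Lean on these libraries where they do the work, as an engineer would, in place of code of your own. Each camera call takes 0.05 s, during which the arm holds its last target. There are 200 camera calls.

TASK

Get the bench leak tester ready: stand every flange plate that lies on the bench on edge in the chamber's leaning slots, short edge down, one to a slot and resting on the rack's floor; then swing the lid shut and turn its T-handle clockwise fully home, so that the lid is drawn tight on its rubber seal. Also turn the gauge's bezel until its red zero mark stands exactly at the tip of the black needle, and leave the spray can, red case, screwdriver and tape roll where they are.

Things in the scene. Friction and masses are not known exactly. Their poses are not given: they have to be found in the camera images.
- chamber: The leak tester, fixed to the bench (place and yaw vary by start): an open blue tray 210 mm (its x) by 190 mm (its y) by 50 mm high, walls 6 mm, a black rubber seal standing 6 mm above the -y wall. Origin: centre of its underside, on the bench; x away from the robot at yaw 0, y to the left, z up. Lid hinged on its +y wall, gauge block beyond its -y wall. It stands firm.
- rack: Rack of five orange ribs on a dark floor in the middle of the chamber. At chamber yaw 0 its x points up the slope, 45 degrees up and towards the robot (-x, +z), its z is the slots' normal (+x, +z), y to the right. The ribs, 10 mm thick, 44 mm deep along the slope, 40 mm wide along y, leave four slots 13.3 mm wide. Rack floor 20 mm above the bench. Two low side cheeks stand 72 mm apart.
- slot0 (a point): Centre of a plate seated in slot 0 (farthest from the robot; each next slot is 33 mm nearer along the chamber's x), 50 mm above the bench; axes as the rack's: x up the slope, z the plate's normal. Seated play: 3 mm in x and z, 6 mm in y.
- slot1 (a point): Centre of a plate seated in slot 1, axes as slot 0. A plate goes in along the rack's -x (down the slope), held by its two long side edges with the gripper square to its upper face, tilted 45 degrees back to the robot.
- slot2 (a point): Centre of a plate seated in slot 2, axes as slot 0. The ribs cover the lower 44 mm of a plate's 76 mm; its side edges stay free of the ribs. The tray is 178 mm wide inside (y), its rim 50 mm high.
- slot3 (a point): Centre of a plate seated in slot 3 (nearest the robot), axes as slot 0. A gripper holding a plate here passes over the farther slots, so fill the nearer slots (3, 2, ..) first.
- plate0: A flange plate, 76 x 60 x 8 mm aluminium with a black port hole and four bolt holes (painted on: the collider is a plain slab), 0.13 to 0.25 kg. Origin at its centre, x along its 76 mm length, y along its 60 mm width, z its normal (either face will do). Lies flat on the bench; may be absent.
- plate1: A flange plate, 76 x 60 x 8 mm aluminium with a black port hole and four bolt holes (painted on: the collider is a plain slab), 0.13 to 0.25 kg. Origin at its centre, x along its 76 mm length, y along its 60 mm width, z its normal (either face will do). Lies flat on the bench; may be absent.
- plate2: A flange plate, 76 x 60 x 8 mm aluminium with a black port hole and four bolt holes (painted on: the collider is a plain slab), 0.13 to 0.25 kg. Origin at its centre, x along its 76 mm length, y along its 60 mm width, z its normal (either face will do). Lies flat on the bench; may be absent.
- plate3: A flange plate, 76 x 60 x 8 mm aluminium with a black port hole and four bolt holes (painted on: the collider is a plain slab), 0.13 to 0.25 kg. Origin at its centre, x along its 76 mm length, y along its 60 mm width, z its normal (either face will do). Lies flat on the bench; may be absent.
- lid (a joint): Opening of the hood lid in rad: 0 metal to metal, 0.03 resting on the uncompressed seal, starts open at 1.75 to 1.9, stop at 1.95. The hinge is stiff (0.85 N m of friction; the lid weighs 0.6 kg) and the lid stays where it is left. Drawn tight by the latch it reads about 0.008.
- lid_hinge (a point): Middle of the lid's hinge line, which runs along the chamber's x; 50 mm above the bench, on the +y side. While the lid is open its latch rod points from inside the hood over the hinge. Axes turn with the lid: at joint 0 as the chamber's, the lid reaching 190 mm to -y from here. The lid is a hood 210 x 190 mm and 50 mm tall, open below, its outer top face 50 mm along this point's z. Push it shut on this outer face, beside the T-handle.
- lid_edge (a point): Middle of the lid's free edge, on its outer top face (190 mm from the hinge line).
- t_handle (a joint): Turn of the T-handle in rad: 0 open (bar along the chamber's y when shut), grows clockwise seen from above, pi/2 is fully home (bar along the chamber's x). Starts at 0 to 0.12. With the lid down to 0.03 or less, its pawl slides under a ramped keeper between about 0.5 and 1.35 and pulls the lid down on the seal; about 0.3 N m. Turned home with the lid open, it stops the lid from shutting.
- t_grip (a point): Middle of the T-handle's bar, 84 mm long (along this point's y), 14 mm thick (its x), 18 mm high; with the lid shut it stands 133 mm above the bench, 33 mm above the lid's top, and the axis of turning is vertical through it, 35 mm in from the lid's free edge.
- bezel (a joint): Turn of the gauge's bezel in rad, counterclockwise from above positive, range -2.6 to 2.6; 0.06 N m of friction; it stays where it is left. Bezel and needle start 0.6 to 1.5 apart.
- gauge_axis (a point): Centre of the top of the gauge, 67 mm above the bench, face up. The steel bezel is a cylinder of 60 mm diameter and 22 mm height standing on a 70 x 70 mm grey block 45 mm high.
- zero_mark (a point): The red zero mark, on the bezel and dial (they turn together), 20 mm from the gauge's axis.
- pointer_tip (a point): Tip of the black needle, 20 mm from the gauge's axis, under the glass; it does not move.
- spray_can: Bystander: red can, 66 mm diameter, 190 mm high, origin at its underside.
- red_case: Bystander: red plastic case 110 x 60 x 30 mm.
- screwdriver: Bystander: screwdriver lying on the bench.
- tape_roll: Bystander: yellow roll, 100 mm diameter, 25 mm high.
There are look-alikes about, which are no part of the job. Leave any orange or yellow look-alike of the plate0 alone. What is shaped like the plate1 but yellow is not meant.

How it is judged:
By the outcome, as a careful person would: the job done as asked, in the order asked, and still so for the second after the job is handed in, with the robot touching nothing.
Of plate0, plate1, plate2, plate3 only 3 to 4 are there at a start; the rules pass over those that are not, and their reading is None.
At some moment in a run one of plate0, plate1, plate2, plate3 may be knocked a few centimetres aside while the robot is not near it.
It also fails if it takes over 210 s, if anything falls off the work surface, if the arm or the gripper's body presses on something with over 40 N, if the wrist force passes 120 N, or if a joint passes its speed limit or range.

## Working session

There is one attempt and no reset: what is moved stays moved. The work goes in short steps, Python scripts to look and compute and a shell command to move; the robot and the scene stay as the last step left them, time stands still between calls to the robot, and variables do not carry over. Pictures are saved under pics/ and viewed, at most 14 in all, crops included, and the job is handed in when it is done.

```bash
ls; mkdir -p pics; python3 - <<'E'
from cell import robot, read_camera
import cv2,numpy as np
print(robot.observe())
for n in("scene","top"):
    c=read_camera(n); cv2.imwrite(f"pics/{n}0.png",c["frame"][:,:,::-1]); np.savez(f"pics/{n}0.npz",**c); print(n,c["mtx"],c["D"],c["extrinsics"])
E
```

```text
pics
{'clock': 0.0, 'qpos': array([-1.31289295,  0.32180345, -0.07006523,  1.45166338,  0.02259551,
        1.37083606, -0.05687882]), 'joint_vel': array([ 4.46381979e-04, -9.62488254e-05, -2.69769301e-03,  3.85747343e-04,
        1.70249451e-04, -1.09486750e-03,  1.43153133e-03]), 'joint_torque': array([-5.66967210e-04, -4.93590045e+01, -3.82704036e-01, -3.14330971e+01,
        1.29075834e-02,  1.14065784e-02,  4.35941331e-06]), 'tcp_pos': array([0.15683889, 0.63025928, 0.24424187]), 'eef_rot': array([-3.81951396e-01, -3.11815296e+00,  3.01448132e-03]), 'wrist_force': array([ 0.37479654, -0.56627377,  0.40376072]), 'ft_torque': array([ 0.03052505, -0.03018731, -0.04817341]), 'grip_force': 0.0, 'width': 0.9994723047692431}
scene [[410.8369267    0.         275.67545754]
 [  0.         410.8369267  209.8758962 ]
 [  0.           0.           1.        ]] [-0.08218999  0.          0.          0.          0.        ] [[-0.57013669 -0.43623077  0.69616584  1.36062525]
 [ 0.82125191 -0.27980481  0.497247    0.63855418]
 [-0.02212389  0.85522628  0.51778234  0.76028386]
 [ 0.          0.          0.          1.        ]]
top [[497.52231333   0.         280.82138189]
 [  0.         497.52231333 214.1443299 ]
 [  0.           0.           1.        ]] [-0.13418952  0.          0.          0.          0.        ] [[-0.00393209  0.99283794 -0.11940422  0.35768546]
 [-0.99994113 -0.00511138 -0.00957185  0.01654652]
 [-0.01011361  0.11935956  0.99279958  1.42599146]
 [ 0.          0.          0.          1.        ]]
```

View pics/scene0.png

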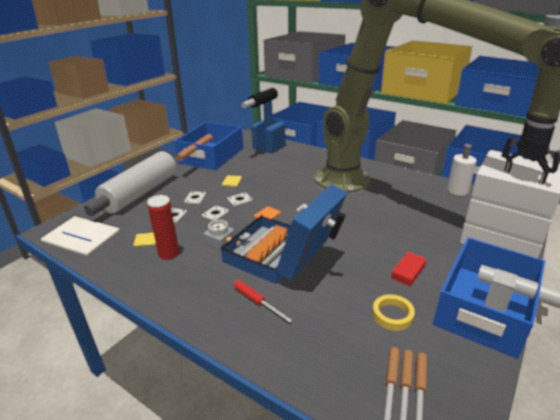

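View pics/top0.png

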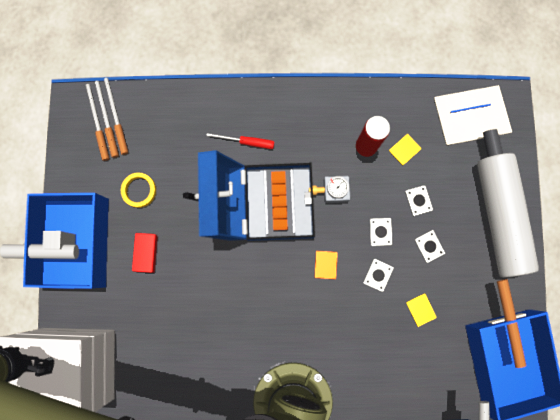

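The scene picture shows the chamber with its lid open, and four grey plates near the red can. In the top picture:
- **Plates:** silver, with holes, at (418,201), (381,232), (430,247) and (378,275). These fit the description.
- **Look-alikes:** yellow at (405,149) and (421,310), orange at (326,265). These are not meant.
- **Chamber and gauge:** the chamber is around (280,200) and the gauge at (337,188).

I'll confirm in a crop.

```bash
cat > h.py <<'E'
import numpy as np,cv2
from cell import robot, read_camera
from scipy.spatial.transform import Rotation as R
F=np.diag([1,-1,-1.])
def grab(n,name):
    c=read_camera(n); np.savez(f"pics/{name}.npz",**c); return c
def load(name): return dict(np.load(f"pics/{name}.npz"))
def px2w(c,uv,z):
    p=cv2.undistortPoints(np.array(uv,float).reshape(-1,1,2),c["mtx"],c["D"]).reshape(-1,2)
    d=np.c_[p,np.ones(len(p))]@F@c["extrinsics"][:3,:3].T; o=c["extrinsics"][:3,3]
    return o+d*((np.asarray(z,float)-o[2])/d[:,2])[:,None]
def w2px(c,P):
    E=np.linalg.inv(c["extrinsics"]); q=(np.atleast_2d(P)@E[:3,:3].T+E[:3,3])@F
    return cv2.projectPoints(q,np.zeros(3),np.zeros(3),c["mtx"],c["D"])[0].reshape(-1,2)
def crop(c,x0,y0,x1,y1,s,f):
    cv2.imwrite(f"pics/{f}.png",cv2.resize(c["frame"][y0:y1,x0:x1,::-1],None,fx=s,fy=s,interpolation=cv2.INTER_CUBIC))
E
python3 - <<'E'
from h import *
c=load("top0")
crop(c,190,140,450,330,3,"c1")
crop(c,300,160,370,220,10,"c2")
hsv=cv2.cvtColor(c["frame"],cv2.COLOR_RGB2HSV)
m=((hsv[...,1]<50)&(hsv[...,2]>150)).astype(np.uint8); m[:,:355]=0;m[:,450:]=0;m[:180]=0;m[300:]=0
m=cv2.morphologyEx(m,cv2.MORPH_CLOSE,np.ones((5,5)))
for k in cv2.findContours(m,cv2.RETR_EXTERNAL,cv2.CHAIN_APPROX_NONE)[0]:
    if cv2.contourArea(k)<200: continue
    w=px2w(c,k.reshape(-1,2),np.full(len(k),.008))[:,:2].astype(np.float32)
    r=cv2.minAreaRect(w*1000); b=r
    print(np.mean(k,axis=0),r)
E
```

```text
[[378.18390805 274.83908046]] ((352.81756591796875, -245.602783203125), (63.8665885925293, 79.21981048583984), 64.09892272949219)
[[429.54878049 245.98780488]] ((433.7567443847656, -397.2679748535156), (78.20772552490234, 63.50550079345703), 25.40317153930664)
[[380.52173913 231.45652174]] ((476.7456970214844, -255.70071411132812), (60.94992446899414, 78.65548706054688), 88.67162322998047)
[[418.83908046 200.12643678]] ((567.7750854492188, -370.7789306640625), (78.66658020019531, 62.715511322021484), 15.669289588928223)
```

View pics/c1.png

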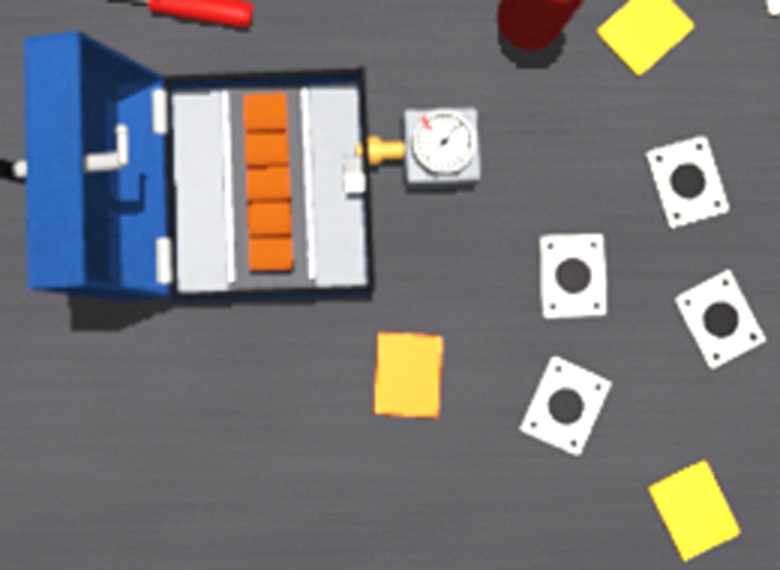

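View pics/c2.png

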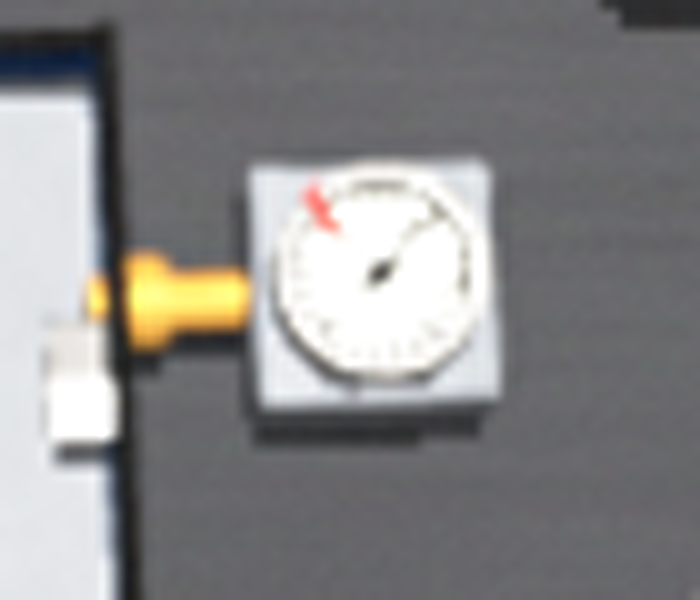

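The crop confirms four silver plates with port holes. The dial's red mark is up-left at c2 (322,208) and the needle tip is up-right at about (440,210). I'll measure the chamber roughly, and move over it for a closer look.

```bash
python3 - <<'E'
from h import *
c=load("top0")
f=lambda q:[(190+x/3,140+y/3) for x,y in q]
for q,z in (([(366,68),(373,298)],.056),([(165,75),(175,300)],.05),([(243,95),(287,95),(250,270),(294,270)],.055)):
    print((px2w(c,f(q),np.full(len(q),z))*1000).round())
print("gauge",(px2w(c,[(338,187.2)],[.067])*1000).round(), "base blk", (px2w(c,[(300+248/10,176.),(349,176),(326,201),(350,200)],[.045]*4)*1000).round())
w=read_camera("wrist"); T=np.eye(4); o=robot.observe(); T[:3,:3]=R.from_rotvec(o["eef_rot"]).as_matrix(); T[:3,3]=o["tcp_pos"]
print(np.linalg.inv(T)@w["extrinsics"],w["mtx"],w["D"])
E
python3 -m crank '[[[0,0,180],[0,0,0],85],[[0,0,180],[0,0,0],85],[[0,0,180],[0,0,0],85],[[0,0,180],[0,0,0],85],[[200,-230,180],[0,0,0],85],[[200,-230,180],[0,0,0],85],[[200,-230,180],[0,0,0],85],[[200,-230,180],[0,0,0],85],[[200,-230,180],[0,0,0],85],[[200,-230,180],[0,0,0],85]]'
```

```text
[[668. -59.  56.]
 [452. -62.  56.]]
[[664. 131.  50.]
 [451. 120.  50.]]
[[643.  57.  55.]
 [643.  16.  55.]
 [479.  51.  55.]
 [478.  10.  55.]]
gauge [[ 596. -129.   67.]] base blk [[ 632.  -95.   45.]
 [ 631. -163.   45.]
 [ 560.  -97.   45.]
 [ 563. -165.   45.]]
[[-6.07418788e-04  9.63472039e-01  2.67808253e-01  6.84822333e-02]
 [ 9.99999302e-01  3.13906094e-04  1.13879470e-03  1.18050485e-03]
 [ 1.01313021e-03  2.67808758e-01 -9.63471558e-01 -1.28413097e-01]
 [ 0.00000000e+00  0.00000000e+00  0.00000000e+00  1.00000000e+00]] [[316.94455085   0.         280.13153474]
 [  0.         316.94455085 212.46886565]
 [  0.           0.           1.        ]] [0.01896656 0.         0.         0.         0.        ]
clock: 1.15
tcp_pos: [0.3548, 0.4025, 0.4252]
eef_rot: [-0.382, -3.118, -0.0]
wrist_force: [0.4, 0.5, -1.3]
width: 0.997
grip_force: 0.0
```

```bash
python3 -m crank '[[[225,-440,0],[0,0,14],85],[[225,-440,0],[0,0,14],85],[[225,-440,0],[0,0,14],85],[[225,-440,0],[0,0,14],85],[[225,-440,0],[0,0,14],85],[[225,-440,0],[0,0,14],85],[[225,-440,0],[0,0,14],85],[[225,-440,0],[0,0,14],85],[[225,-440,0],[0,0,14],85],[[225,-440,0],[0,0,14],85]]'
python3 -m crank '[[[0,0,-130],[0,0,0],85],[[0,0,-130],[0,0,0],85],[[0,0,-130],[0,0,0],85],[[0,0,-130],[0,0,0],85],[[0,0,-130],[0,0,0],85],[[0,0,-130],[0,0,0],85],[[0,0,-130],[0,0,0],85],[[0,0,-130],[0,0,0],85],[[0,0,-130],[0,0,0],85],[[0,0,-130],[0,0,0],85]]'
python3 - <<'E'
from h import *
c=grab("wrist","w1"); crop(c,0,0,560,420,1.42,"w1")
E
```

```text
clock: 2.15
tcp_pos: [0.5792, -0.0377, 0.4254]
eef_rot: [-0.001, 3.141, 0.0]
wrist_force: [0.4, 0.6, 0.5]
width: 0.997
grip_force: 0.0
clock: 3.15
tcp_pos: [0.5789, -0.0356, 0.2958]
eef_rot: [-0.001, 3.141, 0.0]
wrist_force: [-0.7, 0.2, 0.5]
width: 0.994
grip_force: 0.0
```

View pics/w1.png

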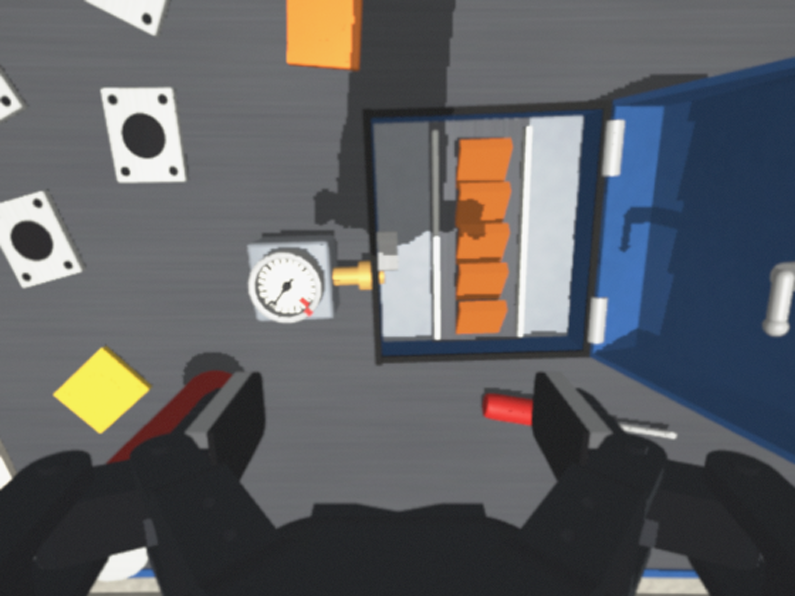

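The wrist view (×1.42) shows the tray's outer rim corners at (364,111), (378,363), (608,103) and (590,356). The gauge centre is at (286,287), the needle points to (272,307) and the red mark is at (307,307). The ribs run from (486,140) to (480,333).

```bash
python3 - <<'E'
from h import *
c=load("w1"); s=1.42
g=lambda q,z:(px2w(c,np.array(q,float)/s,np.full(len(q),z))*1000).round(1)
print("rim56",g([(364,111),(378,363),(608,103),(590,356)],.056).tolist())
print("rim50",g([(608,103),(590,356)],.05).tolist())
print("gauge",g([(286,287)],.067).tolist(), "needle,mark",g([(272,307),(307,307)],.066).tolist())
print("gblock",g([(248,244),(327,240),(257,321),(333,318)],.045).tolist())
print("ribtop",g([(460,141),(513,138),(458,183),(511,181),(457,225),(509,223),(457,264),(508,262),(456,302),(507,300)],.058).tolist())
crop(c,258,70,426,256,3.2,"w1c"); crop(c,165,160,245,240,7,"w1g")
E
```

```text
rim56 [[463.3, -60.1, 56.0], [669.4, -52.0, 56.0], [458.3, 123.3, 56.0], [662.5, 133.7, 56.0]]
rim50 [[457.5, 125.9, 50.0], [665.0, 136.4, 50.0]]
gauge [[597.7, -125.7, 67.0]] needle,mark [[615.0, -138.6, 66.0], [615.0, -109.7, 66.0]]
gblock [[565.8, -160.8, 45.0], [562.4, -94.1, 45.0], [634.0, -158.9, 45.0], [631.3, -91.7, 45.0]]
ribtop [[484.8, 13.2, 58.0], [482.8, 53.6, 58.0], [515.9, 12.8, 58.0], [514.4, 54.3, 58.0], [548.5, 13.2, 58.0], [547.0, 54.9, 58.0], [580.4, 14.3, 58.0], [578.7, 56.2, 58.0], [612.9, 14.7, 58.0], [611.2, 57.5, 58.0]]
```

View pics/w1c.png

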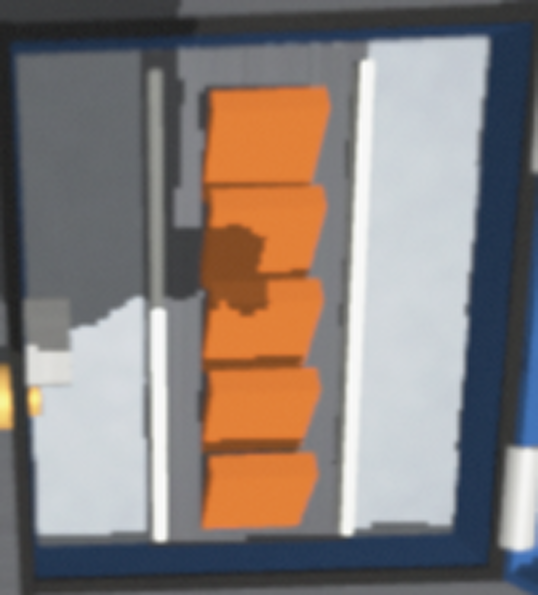

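View pics/w1g.png

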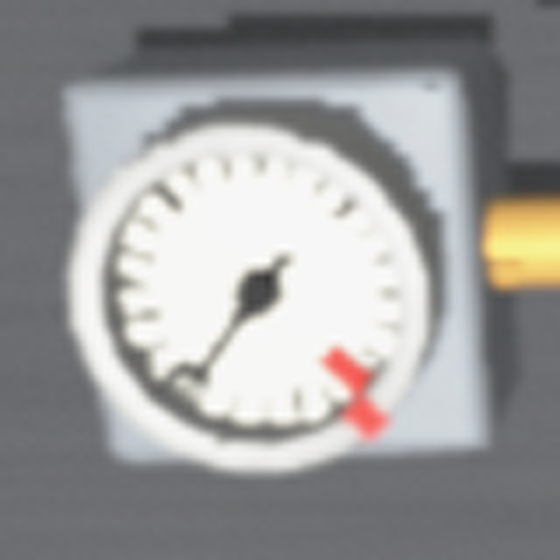

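```bash
python3 - <<'E'
from h import *
c=load("w1")
g=lambda q,z:(px2w(c,np.array(q,float)/3.2+[258,70],np.full(len(q),z))*1000).round(1)
lo=g([(265,88),(265,186),(264,280),(263,369),(262,455)],.0507); print(lo.tolist())
print("diff",np.diff(lo[:,0]),"slots x (far..near)",((lo[1:,0]+lo[:-1,0])/2+7.8)[::-1])
print("ridge",(g([(270,112),(265,207),(264,300),(263,386),(262,472)],.0578)).tolist())
# rib side edges at z lower corner
print(g([(210,88),(330,88),(203,455),(318,455)],.0507).tolist())
print("cheeks",g([(155,70),(366,60),(160,540),(347,535)],.03).tolist())
# plates in the wrist view & top re-check
t=load("top0")
P=[(352.8,-245.6),(433.8,-397.3),(476.7,-255.7),(567.8,-370.8)]
print(w2px(c,[[x/1e3,y/1e3,.008] for x,y in P]))
print((px2w(c,np.array([(143,136),(31,240)])/1.42,[.008]*2)*1000).round(1))
E
```

```text
[[482.5, 32.7, 50.7], [515.2, 34.5, 50.7], [548.2, 35.8, 50.7], [581.0, 37.2, 50.7], [614.3, 38.5, 50.7]]
diff [32.7 33.  32.8 33.3] slots x (far..near) [605.45 572.4  539.5  506.65]
ridge [[490.7, 33.6, 57.8], [522.2, 33.5, 57.8], [554.6, 34.9, 57.8], [586.0, 36.1, 57.8], [619.0, 37.5, 57.8]]
[[482.5, 13.7, 50.7], [482.6, 55.2, 50.7], [614.3, 16.0, 50.7], [614.3, 59.8, 50.7]]
cheeks [[474.7, -3.9, 30.0], [471.5, 72.4, 30.0], [656.5, 2.3, 30.0], [654.3, 79.2, 30.0]]
[[ 90.54392186 -24.50454023]
 [-28.5123385   54.37608525]
 [ 99.78570214  94.67215873]
 [ 21.02167655 168.76465252]]
[[ 478.  -254.8    8. ]
 [ 568.1 -369.8    8. ]]
```

```bash
python3 -m crank '[[[-102,-220,-200],[0,0,-1.3],74],[[-102,-220,-200],[0,0,-1.3],74],[[-102,-220,-200],[0,0,-1.3],74],[[-102,-220,-200],[0,0,-1.3],74],[[-102,-220,-200],[0,0,-1.3],74],[[-102,-220,-200],[0,0,-1.3],74],[[-102,-220,-200],[0,0,-1.3],74],[[-102,-220,-200],[0,0,-1.3],74],[[-102,-220,-200],[0,0,-1.3],74],[[-102,-220,-200],[0,0,-1.3],74]]' 40
python3 -m crank '[[[0,0,-40],[0,0,0],74],[[0,0,-60],[0,0,0],74],[[0,0,-68],[0,0,0],74],[[0,0,-72],[0,0,0],74],[[0,0,-75],[0,0,0],74],[[0,0,-77],[0,0,0],74],[[0,0,-79],[0,0,0],74],[[0,0,-81],[0,0,0],74],[[0,0,-82],[0,0,0],74],[[0,0,-82],[0,0,0],74]]'
python3 - <<'E'
from h import *
c=grab("wrist","w2"); crop(c,0,0,560,420,1.2,"w2")
E
```

```text
clock: 4.2
tcp_pos: [0.4785, -0.2544, 0.0964]
eef_rot: [0.031, 3.139, 0.0]
wrist_force: [-0.0, -0.3, -0.6]
width: 0.868
grip_force: 0.0
clock: 5.2
tcp_pos: [0.4767, -0.2556, 0.0133]
eef_rot: [0.035, 3.141, 0.0]
wrist_force: [-0.9, -0.4, 0.6]
width: 0.87
grip_force: 0.0
```

View pics/w2.png

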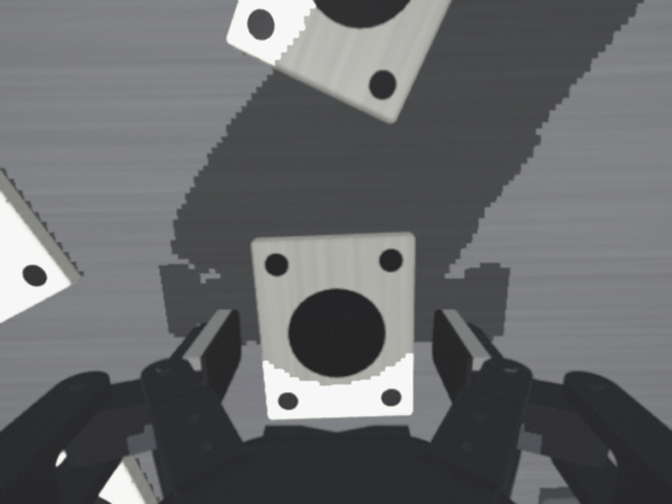

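The plate sits square between the pads (plate about (255..412, 235..415), pads at about (225,330) and (450,330)). I'll close, then lift.

```bash
python3 -m crank '[[[0,0,-2],[0,0,0],68],[[0,0,-2],[0,0,0],64],[[0,0,-2],[0,0,0],60],[[0,0,-2],[0,0,0],55],[[0,0,-2],[0,0,0],50],[[0,0,-2],[0,0,0],50],[[0,0,-2],[0,0,0],50],[[0,0,-2],[0,0,0],50],[[0,0,-2],[0,0,0],50],[[0,0,-2],[0,0,0],50]]' 50
python3 -m crank '[[[0,0,5],[0,0,0],50],[[0,0,10],[0,0,0],50],[[0,0,30],[0,0,0],50],[[0,0,60],[0,0,0],50],[[0,0,60],[0,0,0],50],[[0,0,60],[0,0,0],50],[[0,0,60],[0,0,0],50],[[0,0,60],[0,0,0],50],[[0,0,60],[0,0,0],50],[[0,0,60],[0,0,0],50]]'
python3 - <<'E'
from h import *
c=grab("wrist","w3"); crop(c,100,150,460,420,1.8,"w3")
E
```

```text
clock: 6.25
tcp_pos: [0.4768, -0.2557, 0.0119]
eef_rot: [0.035, 3.141, 0.001]
wrist_force: [-1.1, 1.2, 4.6]
width: 0.683
grip_force: 52.6
clock: 7.25
tcp_pos: [0.4763, -0.2555, 0.0707]
eef_rot: [-0.035, -3.14, -0.0]
wrist_force: [0.5, -0.1, -2.9]
width: 0.679
grip_force: 54.3
```

View pics/w3.png

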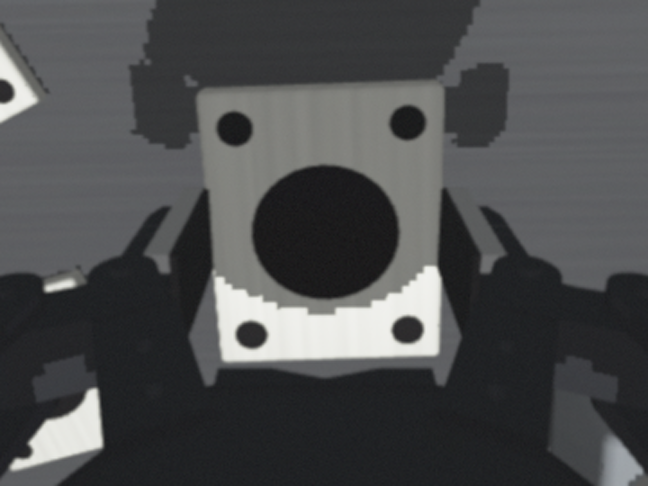

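Held square. Plate centre is about 8 mm ahead of the TCP. I'll write a helper that gives the shift and turn to any slot pose.

```bash
cat >> h.py <<'E'
YAW=np.deg2rad(1.8); C0=np.array([556.,36.]) # rack middle
def slot(i,s,off=7.9,dn=0.):
    "TCP pose (mm) for plate centre s mm up the slope of slot i"
    Z=R.from_rotvec([0,0,YAW]); k=.70711
    p=np.r_[C0,50]+Z.apply([(1.5-i)*33,0,0])+Z.apply(np.array([-k,0,k])*s+np.array([k,0,k])*(off+dn))
    y=Z.apply([0,1,0]); z=Z.apply([-k,0,-k])
    return p,R.from_matrix(np.c_[np.cross(y,z),y,z])
def delta(p,Rt):
    o=robot.observe(); d=Rt*R.from_rotvec(o["eef_rot"]).inv()
    print("shift",(p-o["tcp_pos"]*1000).round(1),"turn",np.rad2deg(d.as_rotvec()).round(1))
def plates(name):
    "plates on the bench from the top camera: x,y mm, long axis deg"
    c=grab("top",name); hsv=cv2.cvtColor(c["frame"],cv2.COLOR_RGB2HSV)
    m=((hsv[...,1]<50)&(hsv[...,2]>150)).astype(np.uint8); m[:,:355]=0;m[:,460:]=0;m[:165]=0;m[330:]=0
    m=cv2.morphologyEx(m,cv2.MORPH_CLOSE,np.ones((5,5)))
    for k in cv2.findContours(m,cv2.RETR_EXTERNAL,cv2.CHAIN_APPROX_NONE)[0]:
        if cv2.contourArea(k)<100: continue
        w=px2w(c,k.reshape(-1,2),np.full(len(k),.008))[:,:2].astype(np.float32)*1000
        (x,y),(a,b),t=cv2.minAreaRect(w)
        if a<b: t+=90
        print(round(x,1),round(y,1),"size",round(a),round(b),"long",round((t+90)%180-90,1))
E
python3 - <<'E'
from h import *
delta(*slot(3,170)); delta(*slot(3,70)); plates("t1")
E
```

```text
shift [-84.5 286.4 104.9] turn [-0.2 45.   2.9]
shift [-13.9 288.6  34.2] turn [-0.2 45.   2.9]
423.7 -402.8 size 54 60 long -63.5
```

```bash
python3 -m crank '[[[0,10,60],[0,0,0],50],[[-4,40,120],[0,0,0],50],[[-14,90,120],[0,8,0.5],50],[[-14,140,120],[0,16,1],50],[[-14,190,120],[0,24,1.5],50],[[-14,240,120],[0,32,2],50],[[-14,288,120],[-0.2,40,2.5],50],[[-14,288,120],[-0.2,45,2.9],50],[[-14,288,120],[-0.2,45,2.9],50],[[-14,288,120],[-0.2,45,2.9],50]]'
python3 - <<'E'
from h import *
delta(*slot(3,70)); delta(*slot(3,0)); c=grab("wrist","w4"); crop(c,0,0,560,420,1.2,"w4")
E
```

```text
clock: 8.35
tcp_pos: [0.4631, 0.0317, 0.1904]
eef_rot: [0.036, -2.357, 0.017]
wrist_force: [1.0, -1.3, -1.5]
width: 0.681
grip_force: 55.9
shift [ -0.5   1.3 -85.3] turn [0.1 0.  0. ]
shift [  49.     2.9 -134.8] turn [0.1 0.  0. ]
```

View pics/w4.png

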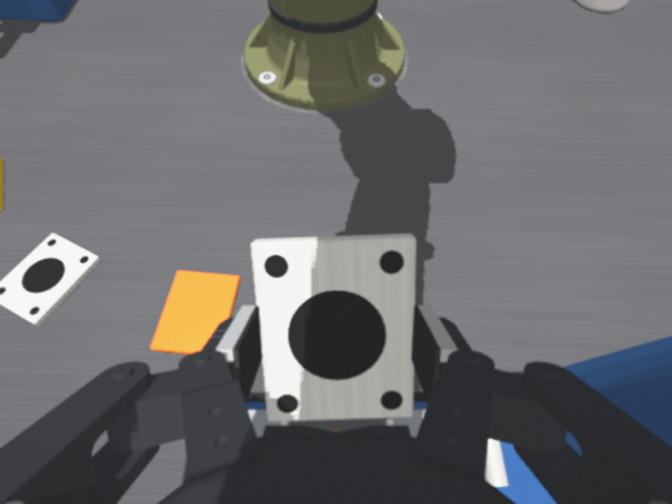

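The plate is held well, port hole at (337,335), tilted as wanted. I'll lower it and insert.

```bash
python3 -m crank '[[[0,1,-40],[0,0,0],50],[[0,1,-70],[0,0,0],50],[[-0.5,1.3,-85],[0,0,0],50],[[-0.5,1.3,-85],[0,0,0],50],[[7,1.5,-92],[0,0,0],50],[[14,1.7,-99],[0,0,0],50],[[19,1.9,-105],[0,0,0],50],[[24,2,-110],[0,0,0],50],[[29,2.2,-115],[0,0,0],50],[[29,2.2,-115],[0,0,0],50]]'
python3 -m crank '[[[4,0,-4],[0,0,0],50],[[7,0,-7],[0,0,0],50],[[10,0,-10],[0,0,0],50],[[12,0,-12],[0,0,0],50],[[14,0.5,-14],[0,0,0],50],[[15,0.5,-15],[0,0,0],50],[[16,0.5,-16],[0,0,0],50],[[17,0.5,-17],[0,0,0],50],[[17,0.5,-17],[0,0,0],50],[[17,0.5,-17],[0,0,0],50]]'
python3 - <<'E'
from h import *
delta(*slot(3,0))
E
```

```text
clock: 9.4
tcp_pos: [0.4921, 0.0346, 0.0755]
eef_rot: [0.037, -2.355, 0.016]
wrist_force: [-0.9, -0.0, -2.0]
width: 0.676
grip_force: 55.9
clock: 10.4
tcp_pos: [0.5088, 0.0351, 0.0594]
eef_rot: [0.037, -2.356, 0.015]
wrist_force: [0.1, 0.6, -2.1]
width: 0.68
grip_force: 56.0
shift [ 3.3 -0.5 -3.8] turn [-0.  0.  0.]
```

```bash
python3 -m crank '[[[1,0,-1],[0,0,0],50],[[1,0,-1],[0,0,0],50],[[2,0,-2],[0,0,0],50],[[2,0,-2],[0,0,0],50],[[3,0,-3],[0,0,0],50],[[3,0,-3],[0,0,0],50],[[3.5,0,-3.5],[0,0,0],50],[[3.5,0,-3.5],[0,0,0],50],[[3.5,0,-3.5],[0,0,0],50],[[3.5,0,-3.5],[0,0,0],50]]'
python3 - <<'E'
from h import *
delta(*slot(3,0))
E
```

```text
clock: 11.4
tcp_pos: [0.5119, 0.0351, 0.0563]
eef_rot: [0.037, -2.355, 0.015]
wrist_force: [-3.6, -0.3, 4.4]
width: 0.678
grip_force: 56.1
shift [ 0.2 -0.5 -0.8] turn [-0.  -0.1  0. ]
```

Light floor contact, exactly at the expected seat. I'll release and retreat along the plate normal.

```bash
python3 -m crank '[[[0,0,0],[0,0,0],66],[[0,0,0],[0,0,0],72],[[0,0,0],[0,0,0],74],[[0,0,0],[0,0,0],74],[[10,0,10],[0,0,0],74],[[25,0,25],[0,0,0],74],[[50,0,50],[0,0,0],74],[[60,0,90],[0,0,0],74],[[60,0,130],[0,0,0],74],[[60,0,150],[0,0,0],74]]'
python3 -m crank '[[[0,-30,0],[0,-8,0],74],[[0,-60,0],[0,-16,0],74],[[0,-90,0],[0,-24,0],74],[[0,-90,0],[0,-32,0],74],[[0,-90,0],[0,-40,0],74],[[0,-90,0],[1.4,-45,0],74],[[0,-90,0],[1.4,-45,0],74],[[0,-90,0],[1.4,-45,0],74],[[0,-90,0],[1.4,-45,0],74],[[0,-90,0],[1.4,-45,0],74]]'
python3 - <<'E'
from h import *
plates("t2"); c=grab("wrist","w5"); crop(c,150,0,560,420,1.4,"w5"); print(robot.observe()["eef_rot"])
E
```

```text
clock: 12.4
tcp_pos: [0.5673, 0.034, 0.1967]
eef_rot: [0.033, -2.366, 0.019]
wrist_force: [0.3, -0.3, -2.2]
width: 0.865
grip_force: 0.0
clock: 13.4
tcp_pos: [0.5673, -0.0546, 0.1958]
eef_rot: [-0.051, 3.134, 0.002]
wrist_force: [0.5, -0.1, -0.9]
width: 0.864
grip_force: 0.0
353.1 -245.9 size 62 77 long -25.1
433.3 -397.5 size 77 61 long 25.4
568.0 -370.9 size 78 61 long 15.5
[-5.04567057e-02  3.13360813e+00  1.84933281e-03]
```

View pics/w5.png

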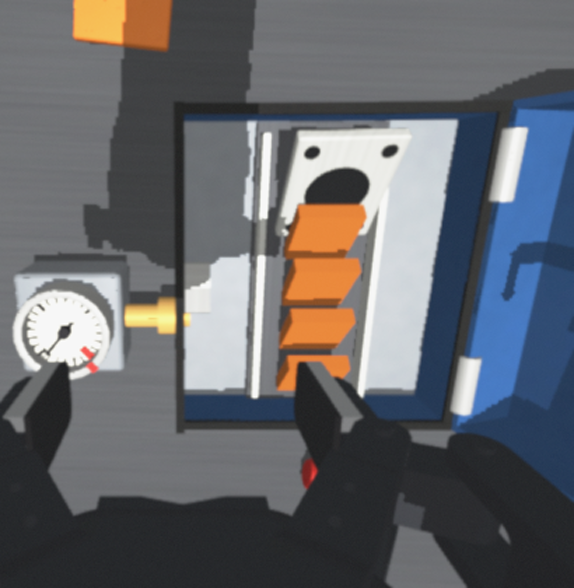

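Plate 1 sits in slot 3, at (345,180) in the picture. Nothing has been knocked so far. Next I'll take the nearest plate, at (353,-246).

```bash
cat >> h.py <<'E'
def bench(x,y,a,z):
    a=np.deg2rad(a); yy=np.array([-np.sin(a),np.cos(a),0]); zz=np.array([0,0,-1.])
    return np.array([x,y,z]),R.from_matrix(np.c_[np.cross(yy,zz),yy,zz])
E
python3 - <<'E'
from h import *
delta(*bench(353,-245.7,-25.5,95))
E
```

```text
shift [-214.  -191.  -100.7] turn [  0.    0.4 -27.3]
```

```bash
python3 -m crank '[[[-40,-60,0],[0,0.4,-8],74],[[-80,-90,0],[0,0.4,-16],74],[[-120,-120,0],[0,0.4,-24],74],[[-160,-150,-30],[0,0.4,-27.3],74],[[-214,-191,-70],[0,0.4,-27.3],74],[[-214,-191,-100],[0,0.4,-27.3],74],[[-214,-191,-100],[0,0.4,-27.3],74],[[-214,-191,-100],[0,0.4,-27.3],74],[[-214,-191,-100],[0,0.4,-27.3],74],[[-214,-191,-100],[0,0.4,-27.3],74]]'
python3 - <<'E'
from h import *
delta(*bench(353,-245.7,-25.5,11.5))
E
```

```text
clock: 14.5
tcp_pos: [0.3547, -0.2459, 0.0977]
eef_rot: [0.689, 3.06, -0.002]
wrist_force: [0.3, 0.0, -0.3]
width: 0.863
grip_force: 0.0
shift [ -1.7   0.2 -86.2] turn [ 0.1  0.2 -0.1]
```

```bash
python3 -m crank '[[[0,0,-40],[0,0,0],74],[[0,0,-60],[0,0,0],74],[[0,0,-72],[0,0,0],74],[[0,0,-78],[0,0,0],74],[[0,0,-81],[0,0,0],74],[[0,0,-83],[0,0,0],74],[[0,0,-83],[0,0,0],74],[[0,0,-83],[0,0,0],74],[[0,0,-83],[0,0,0],74],[[0,0,-83],[0,0,0],74]]'
python3 - <<'E'
from h import *
delta(*bench(353,-245.7,-25.5,11.5))
E
```

```text
clock: 15.5
tcp_pos: [0.3527, -0.2461, 0.0137]
eef_rot: [0.692, 3.061, -0.001]
wrist_force: [0.6, -0.5, 0.7]
width: 0.865
grip_force: 0.0
shift [ 0.3  0.4 -2.2] turn [ 0.1  0.2 -0. ]
```

```bash
python3 -m crank '[[[0,0,-2],[0,0,0],68],[[0,0,-2],[0,0,0],64],[[0,0,-2],[0,0,0],60],[[0,0,-2],[0,0,0],55],[[0,0,-2],[0,0,0],50],[[0,0,-2],[0,0,0],50],[[0,0,-2],[0,0,0],50],[[0,0,-2],[0,0,0],50],[[0,0,-2],[0,0,0],50],[[0,0,-2],[0,0,0],50]]' 50
python3 -m crank '[[[0,0,5],[0,0,0],50],[[0,0,15],[0,0,0],50],[[0,0,40],[0,0,0],50],[[0,0,80],[0,0,0],50],[[0,0,120],[0,0,0],50],[[0,0,170],[0,0,0],50],[[0,0,170],[0,0,0],50],[[0,0,170],[0,0,0],50],[[0,0,170],[0,0,0],50],[[0,0,170],[0,0,0],50]]'
python3 - <<'E'
from h import *
delta(*slot(2,70)); plates("t3")
E
```

```text
clock: 16.5
tcp_pos: [0.3525, -0.2458, 0.0119]
eef_rot: [0.693, 3.062, -0.0]
wrist_force: [-2.6, 1.0, 7.1]
width: 0.679
grip_force: 52.9
clock: 17.5
tcp_pos: [0.3514, -0.2454, 0.1798]
eef_rot: [-0.693, -3.063, 0.0]
wrist_force: [-0.3, -0.1, -2.2]
width: 0.682
grip_force: 54.3
shift [144.3 279.5 -74.7] turn [ 9.3 44.4 25.9]
433.8 -397.2 size 76 61 long 25.3
567.8 -371.0 size 77 61 long 15.5
```

```bash
python3 -m crank '[[[20,45,0],[1.5,7,4],50],[[40,80,0],[3,14,8],50],[[60,120,0],[4.5,21,12],50],[[80,160,0],[6,28,16],50],[[105,200,0],[7.4,35,20.5],50],[[125,240,0],[8.7,41.5,24.2],50],[[144,279,0],[9.3,44.4,25.9],50],[[144,279,0],[9.3,44.4,25.9],50],[[144,279,0],[9.3,44.4,25.9],50],[[144,279,0],[9.3,44.4,25.9],50]]'
python3 - <<'E'
from h import *
delta(*slot(2,70)); delta(*slot(2,0)); plates("t4")
E
```

```text
clock: 18.55
tcp_pos: [0.4962, 0.0317, 0.1808]
eef_rot: [0.035, -2.359, 0.017]
wrist_force: [-0.1, 0.2, -0.9]
width: 0.683
grip_force: 54.3
shift [ -0.6   2.4 -75.7] turn [0.1 0.2 0. ]
shift [  48.9    4.  -125.2] turn [0.1 0.2 0. ]
433.3 -397.5 size 77 61 long 25.4
568.0 -370.9 size 78 61 long 15.5
```

```bash
python3 -m crank '[[[0,1,-40],[0,0,0],50],[[0,2,-60],[0,0,0],50],[[-0.5,2.4,-75],[0,0,0],50],[[-0.5,2.4,-75],[0,0,0],50],[[6,2.5,-82],[0,0,0],50],[[13,2.7,-89],[0,0,0],50],[[20,2.9,-96],[0,0,0],50],[[25,3,-101],[0,0,0],50],[[29,3.2,-105],[0,0,0],50],[[29,3.2,-105],[0,0,0],50]]'
python3 -m crank '[[[4,0,-4],[0,0,0],50],[[7,0,-7],[0,0,0],50],[[10,0,-10],[0,0,0],50],[[12,0,-12],[0,0,0],50],[[14,0.5,-14],[0,0,0],50],[[15,0.5,-15],[0,0,0],50],[[16,0.5,-16],[0,0,0],50],[[17,0.5,-17],[0,0,0],50],[[17,0.5,-17],[0,0,0],50],[[17,0.5,-17],[0,0,0],50]]'
python3 - <<'E'
from h import *
delta(*slot(2,0))
E
```

```text
clock: 19.6
tcp_pos: [0.5257, 0.0362, 0.0756]
eef_rot: [0.038, -2.358, 0.016]
wrist_force: [-0.4, 0.7, -1.5]
width: 0.68
grip_force: 54.3
clock: 20.6
tcp_pos: [0.5425, 0.0367, 0.0595]
eef_rot: [0.038, -2.359, 0.016]
wrist_force: [0.1, -0.8, -1.5]
width: 0.68
grip_force: 54.3
shift [ 2.6 -1.  -3.9] turn [-0.   0.2 -0. ]
```

```bash
python3 -m crank '[[[1,0,-1],[0,0,0],50],[[1,0,-1],[0,0,0],50],[[2,0,-2],[0,0,0],50],[[2,0,-2],[0,0,0],50],[[2.7,0,-3],[0,0,0],50],[[2.7,0,-3],[0,0,0],50],[[3,0,-3.5],[0,0,0],50],[[3,0,-3.5],[0,0,0],50],[[3,0,-3.5],[0,0,0],50],[[3,0,-3.5],[0,0,0],50]]'
python3 - <<'E'
from h import *
delta(*slot(2,0))
E
```

```text
clock: 21.6
tcp_pos: [0.5453, 0.0367, 0.0562]
eef_rot: [0.038, -2.359, 0.016]
wrist_force: [-1.7, -0.5, 0.3]
width: 0.677
grip_force: 54.4
shift [-0.2 -1.  -0.6] turn [-0.   0.1 -0. ]
```

```bash
python3 -m crank '[[[0.5,0,-0.5],[0,0,0],66],[[0.5,0,-0.5],[0,0,0],72],[[0.5,0,-0.5],[0,0,0],74],[[0.5,0,-0.5],[0,0,0],74],[[10,0,10],[0,0,0],74],[[25,0,25],[0,0,0],74],[[50,0,50],[0,0,0],74],[[60,0,90],[0,0,0],74],[[60,0,130],[0,0,0],74],[[60,0,150],[0,0,0],74]]'
python3 - <<'E'
from h import *
plates("t5"); delta(*bench(433.5,-397.4,25.4,150))
E
```

```text
clock: 22.6
tcp_pos: [0.5905, 0.0362, 0.1926]
eef_rot: [0.038, -2.394, 0.014]
wrist_force: [-0.1, 0.7, 0.0]
width: 0.868
grip_force: 0.0
433.3 -397.5 size 77 61 long 25.4
568.0 -370.9 size 78 61 long 15.5
shift [-157.  -433.6  -44.6] turn [ 10.  -41.8  22.5]
```

```bash
python3 -m crank '[[[-15,-42,20],[1.5,-6,3],74],[[-30,-85,20],[3,-12,6.5],74],[[-45,-130,20],[4.5,-18.5,10],74],[[-60,-175,20],[6,-25,13.5],74],[[-75,-220,20],[7.5,-31,17],74],[[-95,-265,0],[9,-37,20],74],[[-110,-310,-20],[10,-41.8,22.5],74],[[-127,-355,-45],[10,-41.8,22.5],74],[[-145,-400,-45],[10,-41.8,22.5],74],[[-157,-433,-45],[10,-41.8,22.5],74]]'
python3 - <<'E'
from h import *
delta(*bench(433.4,-397.4,25.4,95)); o=robot.observe(); print(o["qpos"].round(2))
E
```

```text
clock: 23.65
tcp_pos: [0.4321, -0.3884, 0.1425]
eef_rot: [0.675, -3.052, 0.005]
wrist_force: [0.2, -0.2, -0.2]
width: 0.866
grip_force: 0.0
shift [  1.3  -9.  -47.5] turn [ 0.4 -0.8  0.4]
[0.64 0.25 0.04 1.75 0.   1.15 2.69]
```

Joint 7 is at its limit for this yaw, so I'll flip the grasp by a half turn.

```bash
python3 -m crank '[[[0,0,0],[0,0,-8],74],[[0,0,0],[0,0,-16],74],[[0,0,0],[0,0,-25],74],[[0,0,0],[0,0,-33],74],[[0,0,0],[0,0,-42],74],[[0,0,0],[0,0,-50],74],[[0,0,0],[0,0,-59],74],[[0,0,0],[0,0,-67],74],[[0,0,0],[0,0,-76],74],[[0,0,0],[0,0,-84],74]]'
python3 -m crank '[[[0,0,0],[0,0,-8],74],[[0,0,0],[0,0,-16],74],[[0,0,0],[0,0,-25],74],[[0,0,0],[0,0,-33],74],[[0,0,0],[0,0,-42],74],[[0,0,0],[0,0,-50],74],[[0,0,0],[0,0,-59],74],[[0,0,0],[0,0,-67],74],[[0,0,0],[0,0,-76],74],[[0,0,0],[0,0,-84],74]]'
sed -i 's/def bench(x,y,a,z):/def bench(x,y,a,z):  # a+180 flips the grasp/; s/off=7.9,dn=0.):/off=7.9,dn=0.,f=1):/; s/y=Z.apply(\[0,1,0\])/y=Z.apply([0,f,0])/' h.py
python3 - <<'E'
from h import *
delta(*bench(433.4,-397.4,205.4,95)); o=robot.observe(); print(o["qpos"].round(2)); plates("t6")
E
```

```text
clock: 24.65
tcp_pos: [0.4373, -0.3826, 0.1435]
eef_rot: [-1.54, -2.726, -0.007]
wrist_force: [-0.6, -0.9, 0.7]
width: 0.867
grip_force: 0.0
clock: 25.65
tcp_pos: [0.4373, -0.3826, 0.1436]
eef_rot: [-2.974, -0.997, -0.014]
wrist_force: [0.6, -0.2, -0.1]
width: 0.867
grip_force: 0.0
shift [ -3.9 -14.8 -48.6] turn [ -0.4   0.4 -11.7]
[ 0.35  0.25  0.38  1.77 -0.11  1.14 -0.16]
456.4 -386.5 size 26 61 long -64.7
567.8 -371.0 size 77 61 long 15.5
```

```bash
python3 -m crank '[[[0,-5,0],[0,0,-6],74],[[-4,-15,0],[-0.4,0.4,-11.7],74],[[-4,-15,-49],[-0.4,0.4,-11.7],74],[[-4,-15,-49],[-0.4,0.4,-11.7],74],[[-4,-15,-49],[-0.4,0.4,-11.7],74],[[-4,-15,-90],[-0.4,0.4,-11.7],74],[[-4,-15,-110],[-0.4,0.4,-11.7],74],[[-4,-15,-122],[-0.4,0.4,-11.7],74],[[-4,-15,-126],[-0.4,0.4,-11.7],74],[[-4,-15,-126],[-0.4,0.4,-11.7],74]]'
python3 - <<'E'
from h import *
delta(*bench(433.4,-397.4,205.4,11.5)); print(robot.observe()["qpos"].round(2))
E
```

```text
clock: 26.7
tcp_pos: [0.4343, -0.3984, 0.0192]
eef_rot: [3.06, 0.7, 0.003]
wrist_force: [0.0, 0.0, 0.0]
width: 0.869
grip_force: 0.0
shift [-0.9  1.  -7.7] turn [ 0.1  0.1 -0.4]
[ 0.38  0.42  0.38  1.84 -0.19  0.91 -0.27]
```

```bash
python3 -m crank '[[[0,0,-3],[0,0,0],74],[[-0.5,0.5,-5],[0,0,0],74],[[-0.5,0.5,-6.5],[0,0,0],74],[[-0.5,0.5,-6.5],[0,0,0],68],[[-0.5,0.5,-6.5],[0,0,0],62],[[-0.5,0.5,-6.5],[0,0,0],50],[[-0.5,0.5,-6.5],[0,0,0],50],[[-0.5,0.5,-6.5],[0,0,0],50],[[-0.5,0.5,-6.5],[0,0,0],50],[[-0.5,0.5,-6.5],[0,0,0],50]]' 50
python3 -m crank '[[[0,0,5],[0,0,0],50],[[0,0,15],[0,0,0],50],[[0,0,40],[0,0,0],50],[[0,0,80],[0,0,0],50],[[0,0,120],[0,0,0],50],[[0,0,170],[0,0,0],50],[[0,0,170],[0,0,0],50],[[0,0,170],[0,0,0],50],[[0,0,170],[0,0,0],50],[[0,0,170],[0,0,0],50]]'
python3 - <<'E'
from h import *
delta(*slot(1,70,f=-1)); plates("t7"); print(robot.observe()["qpos"].round(2))
E
```

```text
clock: 27.7
tcp_pos: [0.4335, -0.3977, 0.0124]
eef_rot: [3.061, 0.699, 0.003]
wrist_force: [-1.2, 1.4, 6.0]
width: 0.681
grip_force: 53.9
clock: 28.7
tcp_pos: [0.4321, -0.3964, 0.1796]
eef_rot: [-3.061, -0.699, 0.002]
wrist_force: [0.2, -0.1, -3.0]
width: 0.68
grip_force: 54.3
shift [ 96.5 431.6 -74.6] turn [-10.9  43.9 -22.6]
469.8 -438.3 size 27 69 long -63.0
568.0 -370.9 size 78 61 long 15.5
[ 0.33  0.24  0.42  1.71 -0.1   1.21 -0.34]
```

```bash
python3 -m crank '[[[10,40,0],[-1.3,5,-2.6],50],[[20,85,0],[-2.6,10.5,-5.4],50],[[30,130,0],[-4,16,-8.2],50],[[40,175,0],[-5.4,21.7,-11.2],50],[[50,220,0],[-6.8,27.4,-14],50],[[60,265,0],[-8.1,32.5,-16.7],50],[[70,310,0],[-9.4,38,-19.5],50],[[80,355,0],[-10.5,42.5,-21.8],50],[[90,400,0],[-10.9,43.9,-22.6],50],[[96,431,0],[-10.9,43.9,-22.6],50]]'
python3 - <<'E'
from h import *
delta(*slot(1,70,f=-1)); delta(*slot(1,0,f=-1)); print(robot.observe()["qpos"].round(2))
E
```

```text
clock: 29.75
tcp_pos: [0.5295, 0.0376, 0.1784]
eef_rot: [2.886, 0.054, -1.199]
wrist_force: [0.2, -0.9, -2.4]
width: 0.677
grip_force: 54.4
shift [ -0.9  -2.4 -73.3] turn [ 0.1 -0.1 -0.4]
shift [  48.6   -0.9 -122.8] turn [ 0.1 -0.1 -0.4]
[-0.25  0.7   0.25  1.26 -0.14  1.99 -1.53]
```

```bash
python3 -m crank '[[[0,-1,-40],[0,0,-0.3],50],[[0,-1,-60],[0,0,-0.3],50],[[-0.5,-1.2,-73],[0,0,-0.3],50],[[-0.5,-1.2,-73],[0,0,-0.3],50],[[6,-1,-80],[0,0,-0.3],50],[[13,-1,-87],[0,0,-0.3],50],[[20,-1,-94],[0,0,-0.3],50],[[25,-1,-99],[0,0,-0.3],50],[[29,-0.5,-103],[0,0,-0.3],50],[[29,-0.5,-103],[0,0,-0.3],50]]'
python3 -m crank '[[[4,0,-4],[0,0,0],50],[[7,0,-7],[0,0,0],50],[[10,0,-10],[0,0,0],50],[[12,0,-12],[0,0,0],50],[[14,0.5,-14],[0,0,0],50],[[15,0.5,-15],[0,0,0],50],[[16,0.5,-16],[0,0,0],50],[[17,0.5,-17],[0,0,0],50],[[17,0.5,-17],[0,0,0],50],[[17,0.5,-17],[0,0,0],50]]'
python3 - <<'E'
from h import *
delta(*slot(1,0,f=-1))
E
```

```text
clock: 30.75
tcp_pos: [0.5571, 0.0328, 0.0794]
eef_rot: [2.887, 0.04, -1.201]
wrist_force: [-4.6, -0.9, 3.8]
width: 0.681
grip_force: 54.5
clock: 31.75
tcp_pos: [0.575, 0.0337, 0.0614]
eef_rot: [2.89, 0.041, -1.194]
wrist_force: [-5.1, 0.3, -5.0]
width: 0.679
grip_force: 54.6
shift [ 3.1  3.  -5.9] turn [0.2 0.1 0.1]
```

```bash
python3 -m crank '[[[-1.4,1,-1.6],[0,0,0],50],[[-1.4,2,-1.6],[0,0,0],50],[[-0.5,2.5,-2.5],[0,0,0],50],[[0.5,2.5,-3.5],[0,0,0],50],[[1.5,2.5,-4.5],[0,0,0],50],[[2,2.5,-5],[0,0,0],50],[[2,2.5,-5],[0,0,0],50],[[2,2.5,-5],[0,0,0],50],[[2,2.5,-5],[0,0,0],50],[[2,2.5,-5],[0,0,0],50]]'
python3 - <<'E'
from h import *
delta(*slot(1,0,f=-1))
E
```

```text
clock: 32.75
tcp_pos: [0.5772, 0.0361, 0.0567]
eef_rot: [2.891, 0.041, -1.193]
wrist_force: [-0.3, -0.0, -1.9]
width: 0.674
grip_force: 55.2
shift [ 0.9  0.6 -1.1] turn [0.2 0.1 0.1]
```

```bash
python3 -m crank '[[[0.5,0,-0.5],[0,0,0],50],[[1,0,-1],[0,0,0],50],[[1,0,-1],[0,0,0],50],[[1.5,0,-1.5],[0,0,0],50],[[1.5,0,-1.5],[0,0,0],50],[[1.5,0,-1.5],[0,0,0],50],[[1.5,0,-1.5],[0,0,0],50],[[1.5,0,-1.5],[0,0,0],50],[[1.5,0,-1.5],[0,0,0],50],[[1.5,0,-1.5],[0,0,0],50]]'
python3 - <<'E'
from h import *
delta(*slot(1,0,f=-1))
E
```

```text
clock: 33.75
tcp_pos: [0.578, 0.0361, 0.0564]
eef_rot: [2.889, 0.041, -1.197]
wrist_force: [-4.4, 0.3, 5.1]
width: 0.679
grip_force: 55.4
shift [ 0.1  0.6 -0.8] turn [ 0.2 -0.   0.1]
```

Contact at the floor again. I'll release, retreat along the normal, and untilt before rising.

```bash
python3 -m crank '[[[0,0,0],[0,0,0],66],[[0,0,0],[0,0,0],72],[[0,0,0],[0,0,0],74],[[0,0,0],[0,0,0],74],[[10,0,10],[0,0,0],74],[[25,0,25],[0,0,0],74],[[45,0,45],[0,0,0],74],[[45,0,80],[0,-8,0],74],[[45,-20,120],[0,-16,0],74],[[45,-50,150],[0,-24,0],74]]'
python3 - <<'E'
from h import *
plates("t8"); delta(*bench(567.9,-370.9,195.5,110)); print(robot.observe()["qpos"].round(2))
E
```

```text
clock: 34.75
tcp_pos: [0.6254, -0.0119, 0.2052]
eef_rot: [3.072, 0.043, -0.558]
wrist_force: [1.3, -0.2, 2.4]
width: 0.866
grip_force: 0.0
567.8 -371.0 size 77 61 long 15.5
shift [ -56.7 -348.9 -106.4] turn [  4.  -19.3  14.4]
[-0.21  0.55  0.29  1.26 -0.1   1.7  -1.48]
```

```bash
python3 -m crank '[[[-40,-20,0],[1,-5,3.6],74],[[-80,-50,0],[2,-10,7.2],74],[[-105,-90,0],[3,-15,11],74],[[-105,-140,0],[4,-19.3,14.4],74],[[-105,-190,0],[4,-19.3,14.4],74],[[-105,-240,0],[4,-19.3,14.4],74],[[-105,-290,0],[4,-19.3,14.4],74],[[-90,-330,-20],[4,-19.3,14.4],74],[[-57,-349,-60],[4,-19.3,14.4],74],[[-57,-349,-100],[4,-19.3,14.4],74]]'
python3 - <<'E'
from h import *
delta(*bench(567.9,-370.9,195.5,20)); print(robot.observe()["qpos"].round(2))
E
```

```text
clock: 35.8
tcp_pos: [0.5696, -0.3667, 0.1055]
eef_rot: [3.108, 0.431, -0.028]
wrist_force: [1.0, 0.4, -0.9]
width: 0.867
grip_force: 0.0
shift [ -1.7  -4.2 -85.5] turn [ 0.4 -1.  -0.3]
[ 0.2   0.5   0.44  1.54 -0.21  1.16 -0.62]
```

```bash
python3 -m crank '[[[-1,-3,-40],[0.3,-0.7,-0.2],74],[[-1,-3,-60],[0.3,-0.7,-0.2],74],[[-1,-3,-70],[0.3,-0.7,-0.2],74],[[-1,-3,-80],[0.3,-0.7,-0.2],74],[[-1,-3,-84],[0.3,-0.7,-0.2],74],[[-1,-3,-84],[0.3,-0.7,-0.2],74],[[-1,-3,-84],[0.3,-0.7,-0.2],74],[[-1,-3,-84],[0.3,-0.7,-0.2],74],[[-1,-3,-84],[0.3,-0.7,-0.2],74],[[-1,-3,-84],[0.3,-0.7,-0.2],74]]'
python3 - <<'E'
from h import *
delta(*bench(567.9,-370.9,195.5,11.5))
E
```

```text
clock: 36.8
tcp_pos: [0.5659, -0.366, 0.0217]
eef_rot: [-3.109, -0.429, 0.014]
wrist_force: [0.5, 0.3, -0.1]
width: 0.866
grip_force: 0.0
shift [  2.   -4.9 -10.2] turn [-0.1 -0.5 -0.2]
```

```bash
python3 -m crank '[[[1,-3,0],[0,-0.5,-0.2],74],[[2,-5,0],[0,-0.5,-0.2],74],[[2,-5,-5],[0,-0.5,-0.2],74],[[2,-5,-8],[0,-0.5,-0.2],74],[[2,-5,-8.5],[0,-0.5,-0.2],74],[[2,-5,-8.5],[0,-0.5,-0.2],74],[[2,-5,-8.5],[0,-0.5,-0.2],74],[[2,-5,-8.5],[0,-0.5,-0.2],74],[[2,-5,-8.5],[0,-0.5,-0.2],74],[[2,-5,-8.5],[0,-0.5,-0.2],74]]'
python3 - <<'E'
from h import *
delta(*bench(567.9,-370.9,195.5,11.5))
E
```

```text
clock: 37.8
tcp_pos: [0.5677, -0.3709, 0.0129]
eef_rot: [-3.11, -0.424, 0.001]
wrist_force: [0.7, 0.7, 0.1]
width: 0.868
grip_force: 0.0
shift [ 0.2  0.  -1.4] turn [-0.1 -0.1 -0. ]
```

```bash
python3 -m crank '[[[0,0,-1],[0,0,0],70],[[0,0,-1],[0,0,0],66],[[0,0,-1],[0,0,0],62],[[0,0,-1],[0,0,0],55],[[0,0,-1],[0,0,0],50],[[0,0,-1],[0,0,0],50],[[0,0,-1],[0,0,0],50],[[0,0,-1],[0,0,0],50],[[0,0,-1],[0,0,0],50],[[0,0,-1],[0,0,0],50]]' 50
python3 -m crank '[[[0,0,5],[0,0,0],50],[[0,0,15],[0,0,0],50],[[0,0,40],[0,0,0],50],[[0,0,80],[0,0,0],50],[[-20,20,120],[0,0,0],50],[[-45,50,140],[0,0,0],50],[[-60,90,140],[0,0,0],50],[[-60,135,140],[0,0,0],50],[[-60,180,140],[0,0,0],50],[[-60,180,140],[0,0,0],50]]'
python3 - <<'E'
from h import *
delta(*slot(0,70,f=-1)); plates("t9"); print(robot.observe()["qpos"].round(2))
E
```

```text
clock: 38.8
tcp_pos: [0.5679, -0.3712, 0.0122]
eef_rot: [-3.111, -0.424, 0.0]
wrist_force: [-0.6, -0.3, 5.2]
width: 0.683
grip_force: 54.3
clock: 39.8
tcp_pos: [0.5083, -0.1825, 0.1517]
eef_rot: [-3.103, -0.439, 0.0]
wrist_force: [-0.4, 0.1, -1.6]
width: 0.679
grip_force: 54.3
shift [ 53.3 218.7 -46.6] turn [ -7.5  44.5 -13.4]
[-0.05  0.16  0.39  1.85 -0.07  1.14 -0.93]
```

```bash
python3 -m crank '[[[8,30,10],[-1.2,7.2,-2.1],50],[[16,60,10],[-2.4,14.4,-4.3],50],[[24,95,10],[-3.6,21.6,-6.5],50],[[32,130,10],[-4.8,28.8,-8.7],50],[[40,165,10],[-6.1,36,-10.8],50],[[48,195,10],[-7.2,42.5,-12.8],50],[[53,218,0],[-7.5,44.5,-13.4],50],[[53,218,0],[-7.5,44.5,-13.4],50],[[53,218,0],[-7.5,44.5,-13.4],50],[[53,218,0],[-7.5,44.5,-13.4],50]]'
python3 - <<'E'
from h import *
delta(*slot(0,70,f=-1)); delta(*slot(0,0,f=-1)); print(robot.observe()["qpos"].round(2))
E
```

```text
clock: 40.85
tcp_pos: [0.5609, 0.025, 0.1524]
eef_rot: [2.882, 0.029, -1.192]
wrist_force: [0.2, -0.3, -1.4]
width: 0.678
grip_force: 54.4
shift [  0.7  11.2 -47.3] turn [0.8 0.1 0.3]
shift [ 50.1  12.8 -96.8] turn [0.8 0.1 0.3]
[-0.25  0.79  0.3   1.18 -0.16  1.99 -1.5 ]
```

```bash
python3 -m crank '[[[0,5,-10],[0.4,0,0.2],50],[[0.5,11,-20],[0.8,0,0.3],50],[[0.5,11,-47],[0.8,0,0.3],50],[[0.5,11,-47],[0.8,0,0.3],50],[[0.5,11,-47],[0.8,0,0.3],50],[[0.5,11,-47],[0.8,0,0.3],50],[[0.5,11,-47],[0.8,0,0.3],50],[[0.5,11,-47],[0.8,0,0.3],50],[[0.5,11,-47],[0.8,0,0.3],50],[[0.5,11,-47],[0.8,0,0.3],50]]'
python3 - <<'E'
from h import *
delta(*slot(0,70,f=-1)); delta(*slot(0,0,f=-1))
E
```

```text
clock: 41.85
tcp_pos: [0.5613, 0.0381, 0.105]
eef_rot: [2.893, 0.049, -1.198]
wrist_force: [0.3, 0.4, -2.0]
width: 0.682
grip_force: 54.4
shift [ 0.3 -1.9  0.1] turn [-0.1  0.  -0.1]
shift [ 49.8  -0.4 -49.4] turn [-0.1  0.  -0.1]
```

```bash
python3 -m crank '[[[6,-1,-6],[0,0,0],50],[[12,-1,-12],[0,0,0],50],[[18,-1,-18],[0,0,0],50],[[24,-0.8,-24],[0,0,0],50],[[29,-0.6,-29],[0,0,0],50],[[34,-0.5,-34],[0,0,0],50],[[38,-0.4,-38],[0,0,0],50],[[42,-0.4,-42],[0,0,0],50],[[44,-0.4,-44],[0,0,0],50],[[44,-0.4,-44],[0,0,0],50]]'
python3 - <<'E'
from h import *
delta(*slot(0,0,f=-1))
E
```

```text
clock: 42.85
tcp_pos: [0.6052, 0.0377, 0.0603]
eef_rot: [2.892, 0.049, -1.199]
wrist_force: [0.1, 0.3, -1.2]
width: 0.681
grip_force: 54.4
shift [ 5.9  0.1 -4.7] turn [-0.1 -0.  -0.1]
```

```bash
python3 -m crank '[[[2,0,-1],[0,0,0],50],[[3,0,-2],[0,0,0],50],[[4,0,-3],[0,0,0],50],[[4.5,0,-3.5],[0,0,0],50],[[5,0,-4],[0,0,0],50],[[5.5,0,-4.5],[0,0,0],50],[[5.5,0,-4.5],[0,0,0],50],[[5.5,0,-4.5],[0,0,0],50],[[5.5,0,-4.5],[0,0,0],50],[[5.5,0,-4.5],[0,0,0],50]]'
python3 - <<'E'
from h import *
delta(*slot(0,0,f=-1))
E
```

```text
clock: 43.85
tcp_pos: [0.6106, 0.0377, 0.0564]
eef_rot: [2.892, 0.049, -1.199]
wrist_force: [-0.7, -0.2, -0.2]
width: 0.677
grip_force: 54.5
shift [ 0.5  0.  -0.8] turn [-0.1 -0.  -0.1]
```

```bash
python3 -m crank '[[[0.7,0,-0.7],[0,0,0],50],[[1,0,-1],[0,0,0],50],[[1,0,-1],[0,0,0],66],[[1,0,-1],[0,0,0],74],[[1,0,-1],[0,0,0],74],[[10,0,10],[0,0,0],74],[[25,0,25],[0,0,0],74],[[40,0,45],[0,-2,0],74],[[40,-20,75],[0,-10,0],74],[[30,-50,110],[0,-18,0],74]]'
python3 -m crank '[[[-30,-30,20],[0,-7,0],74],[[-60,-60,30],[0,-14,0],74],[[-90,-60,40],[0,-21,0],74],[[-90,-60,40],[0,-26,0],74],[[-90,-60,40],[0,-26,0],74],[[-90,-60,40],[0,-26,0],74],[[-90,-60,40],[0,-26,0],74],[[-90,-60,40],[0,-26,0],74],[[-90,-60,40],[0,-26,0],74],[[-90,-60,40],[0,-26,0],74]]'
python3 - <<'E'
from h import *
c=grab("wrist","w6"); s=grab("scene","s6"); plates("t10"); print(robot.observe()["qpos"].round(2))
a=cv2.resize(c["frame"],(480,360)); b=cv2.resize(s["frame"][170:290,190:370],None,fx=1.78,fy=1.78,interpolation=cv2.INTER_CUBIC)
im=np.zeros((600,800,3),np.uint8); im[:360,:480]=a; im[360:360+b.shape[0],:b.shape[1]]=b
t=np.load("pics/t10.npz")["frame"][140:250,180:360]; t=cv2.resize(t,None,fx=1.77,fy=1.77,interpolation=cv2.INTER_CUBIC); im[:t.shape[0],481:481+t.shape[1]]=t[:,:319]
cv2.imwrite("pics/m1.png",im[:,:,::-1])
E
```

```text
clock: 44.85
tcp_pos: [0.6416, -0.0103, 0.1607]
eef_rot: [3.038, 0.053, -0.732]
wrist_force: [1.6, 0.1, 3.1]
width: 0.864
grip_force: 0.0
clock: 45.85
tcp_pos: [0.5511, -0.0723, 0.2055]
eef_rot: [3.119, 0.04, -0.03]
wrist_force: [-0.2, 0.4, 0.8]
width: 0.865
grip_force: 0.0
[-0.25  0.16  0.35  1.74 -0.03  1.27 -1.44]
```

View pics/m1.png

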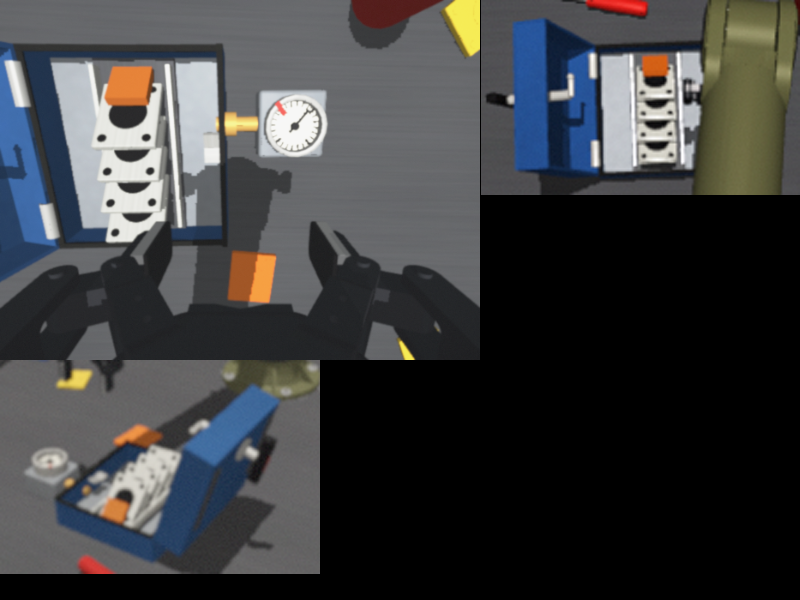

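All four plates sit in their slots (column at wrist (130,90..235)) and the bench holds only the look-alikes. Now for the lid: I'll go over it with closed fingers to its outer side, then work out the pushing arc.

```bash
python3 -m crank '[[[0,0,50],[0,0,0],20],[[0,0,100],[0,0,0],0],[[-20,0,150],[0,0,0],0],[[-40,20,190],[0,0,0],0],[[-55,60,205],[0,0,0],0],[[-60,110,205],[0,0,0],0],[[-60,160,205],[0,0,0],0],[[-60,210,205],[0,0,0],0],[[-60,260,205],[0,0,0],0],[[-60,300,205],[0,0,0],0]]'
python3 -m crank '[[[0,30,0],[-8,0,0],0],[[0,60,0],[-16,0,0],0],[[0,90,0],[-24,0,0],0],[[0,100,0],[-32,0,0],0],[[0,100,0],[-40,0,0],0],[[0,100,-40],[-40,0,0],0],[[0,100,-80],[-40,0,0],0],[[0,100,-120],[-40,0,0],0],[[0,100,-160],[-40,0,0],0],[[0,100,-160],[-40,0,0],0]]'
cat > lid.py <<'E'
from h import *
def tip(phi,r=160,h=50,hy=128.,hz=50.):
    c,s=np.cos(phi),np.sin(phi); return np.array([hy-c*r+s*h, hz+s*r+c*h])
o=robot.observe(); z=R.from_rotvec(o["eef_rot"]).apply([0,0,1]); t=o["tcp_pos"]*1000
print("tool z",z.round(3),"tcp",t.round(1),"q",o["qpos"].round(2),"F",o["wrist_force"].round(1))
for phi in [2.0,1.9,1.8,1.7,1.6,1.5,1.4,1.3,1.2,1.1,1.0,.9,.8,.7,.6,.5,.4,.3,.2,.1,.05,.03]:
    print(phi,(tip(phi)-14*z[1:]-t[1:]).round(1).tolist(),end="; ")
E
python3 lid.py
```

```text
clock: 47.0
tcp_pos: [0.4899, 0.2309, 0.4112]
eef_rot: [3.12, 0.043, -0.028]
wrist_force: [-0.2, 0.9, 0.1]
width: 0.002
grip_force: 0.0
clock: 48.0
tcp_pos: [0.4885, 0.3267, 0.2456]
eef_rot: [2.415, 0.027, -0.042]
wrist_force: [-1.3, 0.1, -0.8]
width: 0.002
grip_force: 0.0
tool z [-0.023 -0.664 -0.747] tcp [488.5 326.7 245.6] q [-1.05  0.58  0.27  1.29  0.34  1.84 -2.34] F [-1.3  0.1 -0.8]
2.0 [-77.4, -60.5]; 1.9 [-90.4, -49.9]; 1.8 [-104.4, -40.7]; 1.7 [-119.2, -32.9]; 1.6 [-134.8, -26.7]; 1.5 [-150.9, -22.0]; 1.4 [-167.3, -19.0]; 1.3 [-184.0, -17.6]; 1.2 [-200.8, -17.9]; 1.1 [-217.4, -19.9]; 1.0 [-233.8, -23.5]; 0.9 [-249.7, -28.7]; 0.8 [-265.0, -35.5]; 0.7 [-279.6, -43.8]; 0.6 [-293.2, -53.5]; 0.5 [-305.9, -64.5]; 0.4 [-317.3, -76.8]; 0.3 [-327.5, -90.1]; 0.2 [-336.3, -104.3]; 0.1 [-343.6, -119.4]; 0.05 [-346.7, -127.2]; 0.03 [-347.9, -130.4];
```

```bash
python3 -m crank '[[[0,-35,-40],[0,0,0],0],[[0,-77,-60],[0,0,0],0],[[0,-90,-50],[0,0,0],0],[[0,-97,-45],[0,0,0],0],[[0,-104,-41],[0,0,0],0],[[0,-112,-37],[0,0,0],0],[[0,-119,-33],[0,0,0],0],[[0,-127,-30],[0,0,0],0],[[0,-135,-27],[0,0,0],0],[[0,-143,-24],[0,0,0],0]]'
python3 lid.py
```

```text
clock: 49.0
tcp_pos: [0.4921, 0.1895, 0.2296]
eef_rot: [2.43, 0.027, -0.025]
wrist_force: [1.3, 5.6, -4.0]
width: 0.003
grip_force: 2.8
tool z [-0.01  -0.653 -0.757] tcp [492.1 189.5 229.6] q [-0.98  0.38  0.31  1.59  0.42  1.66 -2.28] F [ 1.3  5.6 -4. ]
2.0 [59.7, -44.4]; 1.9 [46.7, -33.8]; 1.8 [32.7, -24.6]; 1.7 [17.9, -16.8]; 1.6 [2.3, -10.6]; 1.5 [-13.8, -5.9]; 1.4 [-30.3, -2.9]; 1.3 [-47.0, -1.5]; 1.2 [-63.7, -1.8]; 1.1 [-80.4, -3.8]; 1.0 [-96.7, -7.4]; 0.9 [-112.6, -12.6]; 0.8 [-127.9, -19.4]; 0.7 [-142.5, -27.7]; 0.6 [-156.2, -37.4]; 0.5 [-168.8, -48.4]; 0.4 [-180.2, -60.7]; 0.3 [-190.4, -74.0]; 0.2 [-199.2, -88.2]; 0.1 [-206.5, -103.3]; 0.05 [-209.6, -111.1]; 0.03 [-210.8, -114.3];
```

```bash
python3 -m crank '[[[0,-8,-4],[0,0,0],0],[[0,-20,-5],[0,0,0],0],[[0,-34,-4],[0,0,0],0],[[0,-48,-3],[0,0,0],0],[[0,-63,-3],[0,0,0],0],[[0,-80,-5],[0,0,0],0],[[0,-96,-8],[0,0,0],0],[[0,-105,-11],[0,0,0],0],[[0,-112,-14],[0,0,0],0],[[0,-112,-14],[0,0,0],0]]'
python3 lid.py
```

```text
clock: 50.0
tcp_pos: [0.4909, 0.0716, 0.214]
eef_rot: [2.421, 0.02, -0.033]
wrist_force: [0.9, 1.2, 1.2]
width: -0.004
grip_force: 0.5
tool z [-0.018 -0.66  -0.751] tcp [490.9  71.6 214. ] q [-0.9   0.27  0.37  1.78  0.5   1.54 -2.21] F [0.9 1.2 1.2]
2.0 [177.7, -28.8]; 1.9 [164.7, -18.3]; 1.8 [150.7, -9.1]; 1.7 [135.9, -1.3]; 1.6 [120.3, 5.0]; 1.5 [104.2, 9.6]; 1.4 [87.7, 12.7]; 1.3 [71.0, 14.0]; 1.2 [54.3, 13.7]; 1.1 [37.7, 11.8]; 1.0 [21.3, 8.1]; 0.9 [5.4, 2.9]; 0.8 [-9.9, -3.9]; 0.7 [-24.5, -12.2]; 0.6 [-38.2, -21.9]; 0.5 [-50.8, -32.9]; 0.4 [-62.2, -45.1]; 0.3 [-72.4, -58.5]; 0.2 [-81.2, -72.7]; 0.1 [-88.5, -87.8]; 0.05 [-91.6, -95.6]; 0.03 [-92.8, -98.7];
```

```bash
python3 -m crank '[[[0,-10,-4],[0,0,0],0],[[0,-24,-12],[0,0,0],0],[[0,-38,-22],[0,0,0],0],[[0,-51,-33],[0,0,0],0],[[0,-62,-45],[0,0,0],0],[[0,-68,-52],[0,0,0],0],[[0,-72,-58],[0,0,0],0],[[0,-77,-65],[0,0,0],0],[[0,-81,-73],[0,0,0],0],[[0,-81,-73],[0,0,0],0]]'
python3 lid.py
```

```text
clock: 51.0
tcp_pos: [0.4899, -0.0089, 0.139]
eef_rot: [2.421, 0.023, -0.035]
wrist_force: [0.0, 0.7, 0.1]
width: -0.004
grip_force: 0.0
tool z [-0.019 -0.66  -0.751] tcp [489.9  -8.9 139. ] q [-0.83  0.29  0.41  1.94  0.54  1.33 -2.21] F [0.  0.7 0.1]
2.0 [258.2, 46.2]; 1.9 [245.2, 56.7]; 1.8 [231.2, 65.9]; 1.7 [216.3, 73.7]; 1.6 [200.8, 80.0]; 1.5 [184.7, 84.6]; 1.4 [168.2, 87.7]; 1.3 [151.5, 89.0]; 1.2 [134.7, 88.7]; 1.1 [118.1, 86.8]; 1.0 [101.7, 83.1]; 0.9 [85.8, 77.9]; 0.8 [70.5, 71.1]; 0.7 [56.0, 62.8]; 0.6 [42.3, 53.1]; 0.5 [29.7, 42.1]; 0.4 [18.2, 29.8]; 0.3 [8.0, 16.5]; 0.2 [-0.8, 2.3]; 0.1 [-8.1, -12.8]; 0.05 [-11.2, -20.6]; 0.03 [-12.3, -23.7];
```

```bash
python3 -m crank '[[[0,-4,-6],[0,0,0],0],[[0,-8,-12],[0,0,0],0],[[0,-10,-16],[0,0,0],0],[[0,-11,-20],[0,0,0],0],[[0,-12,-22],[0,0,0],0],[[0,-12,-23],[0,0,0],0],[[0,-12,-24],[0,0,0],0],[[0,-12,-25],[0,0,0],0],[[0,-12,-25],[0,0,0],0],[[0,-12,-25],[0,0,0],0]]'
python3 - <<'E'
from h import *
o=robot.observe(); print(o["wrist_force"],o["tcp_pos"]); c=grab("top","t11"); crop(c,190,150,370,260,4.4,"m2")
E
```

```text
clock: 52.0
tcp_pos: [0.4907, -0.0208, 0.1164]
eef_rot: [2.42, 0.022, -0.033]
wrist_force: [-2.4, -0.2, 6.6]
width: -0.001
grip_force: 3.6
[-2.41013796 -0.19372049  6.58197249] [ 0.49074919 -0.02079218  0.11635029]
```

```bash
python3 -m crank '[[[0,0,-1],[0,0,0],0],[[0,0,-2],[0,0,0],0],[[0,0,-3],[0,0,0],0],[[0,0,-4],[0,0,0],0],[[0,0,-5],[0,0,0],0],[[0,0,-6],[0,0,0],0],[[0,0,-6],[0,0,0],0],[[0,0,-6],[0,0,0],0],[[0,0,-6],[0,0,0],0],[[0,0,-6],[0,0,0],0]]'
python3 -m crank '[[[0,10,20],[0,0,0],0],[[0,20,50],[0,0,0],0],[[-20,20,80],[8,0,0],0],[[-20,20,110],[16,0,0],0],[[-20,20,120],[24,0,0],30],[[-20,20,120],[32,0,0],40],[[-20,20,120],[40,0,0],40],[[-20,20,120],[40,0,0],40],[[-20,20,120],[40,0,0],40],[[-20,20,120],[40,0,0],40]]'
python3 - <<'E'
from h import *
c=grab("top","t12"); w=grab("wrist","w7"); s=grab("scene","s7"); im=np.zeros((600,800,3),np.uint8)
a=cv2.resize(w["frame"],(460,345)); im[:345,:460]=a
a=cv2.resize(c["frame"][150:250,220:360],None,fx=2.4,fy=2.4,interpolation=cv2.INTER_CUBIC); im[:240,462:798]=a
a=cv2.resize(s["frame"][180:290,190:350],None,fx=2.2,fy=2.2,interpolation=cv2.INTER_CUBIC); im[350:592,:352]=a
cv2.imwrite("pics/m3.png",im[:,:,::-1])
o=robot.observe(); print(o["tcp_pos"],o["qpos"].round(2))
E
```

```text
clock: 53.05
tcp_pos: [0.4909, -0.0213, 0.1136]
eef_rot: [2.416, 0.02, -0.033]
wrist_force: [-6.9, 3.8, 26.4]
width: -0.002
grip_force: 13.2
clock: 54.05
tcp_pos: [0.4703, 0.0015, 0.2286]
eef_rot: [3.117, 0.044, -0.03]
wrist_force: [-0.2, -0.4, 0.2]
width: 0.47
grip_force: 0.0
[0.47041678 0.00137188 0.22855801] [-0.66 -0.07  0.57  1.91  0.06  1.31 -1.65]
```

View pics/m3.png

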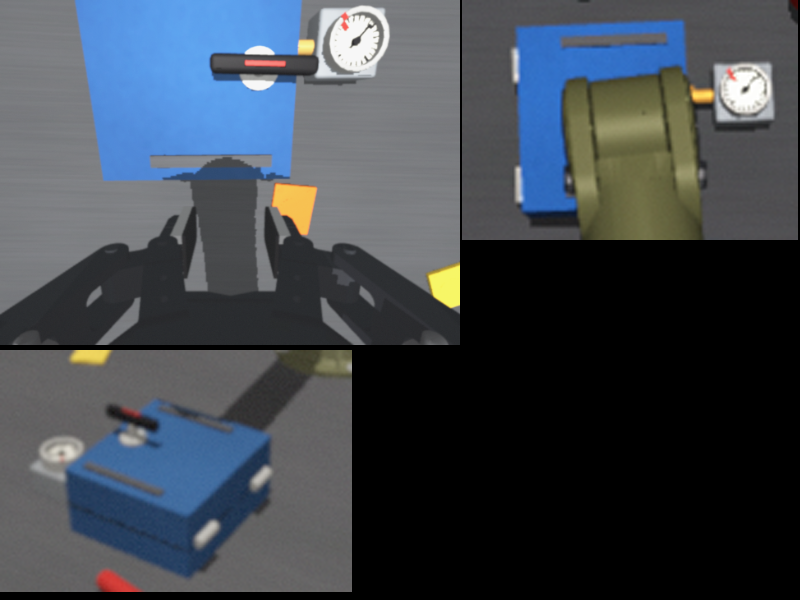

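The lid is down flat on the tray. The T-handle bar runs from (213,62) to (316,65) in the wrist part of the picture, along the chamber's y. I'll locate it.

```bash
python3 - <<'E'
from h import *
c=load("w7"); k=460/560
p=px2w(c,np.array([(213,62.5),(316,66),(211,56),(211,71),(318,58),(318,73)])/k,[.138]*6)*1000; print(p.round(1).tolist(), p[:2].mean(0), np.linalg.norm(p[0]-p[1]))
d=p[0]-p[1]; print(np.rad2deg(np.arctan2(d[1],d[0])))
m=p[:2].mean(0)
f=c["frame"].astype(int); msk=((f.sum(2)<140)).astype(np.uint8); msk[110:]=0
for q in cv2.findContours(msk,cv2.RETR_EXTERNAL,cv2.CHAIN_APPROX_NONE)[0]:
    if cv2.contourArea(q)>300:
        w=px2w(c,q.reshape(-1,2),np.full(len(q),.138))[:,:2].astype(np.float32)*1000; print(cv2.minAreaRect(w))
delta(*bench(m[0],m[1],-87,200))
E
```

```text
[[564.8, 16.7, 138.0], [564.6, -63.4, 138.0], [569.3, 18.3, 138.0], [558.6, 18.2, 138.0], [570.3, -64.2, 138.0], [559.6, -65.6, 138.0]] [564.68163864 -23.35218995 138.        ] 80.07793678387996
89.89725675843916
shift [ 94.3 -24.7 -28.6] turn [ 1.9  0.2 91.3]
```

```bash
python3 -m crank '[[[30,-10,0],[0,0,8.5],40],[[60,-20,0],[0,0,17],40],[[94,-25,0],[0,0,25.5],40],[[94,-25,0],[0,0,34],40],[[94,-25,0],[0,0,42.5],40],[[94,-25,0],[1,0,51],40],[[94,-25,0],[1.2,0,59.5],40],[[94,-25,0],[1.5,0,68],40],[[94,-25,0],[1.7,0,76.5],40],[[94,-25,0],[1.9,0.2,85],40]]'
python3 - <<'E'
from h import *
delta(*bench(565,-23.4,-90,165)); print(robot.observe()["qpos"].round(2))
E
```

```text
clock: 55.2
tcp_pos: [0.5645, -0.0241, 0.2285]
eef_rot: [-2.278, -2.159, 0.004]
wrist_force: [0.2, -0.6, -0.2]
width: 0.468
grip_force: 0.0
shift [  0.5   0.7 -63.5] turn [-0.  -0.2  3.1]
[-0.5   0.16  0.55  1.71 -0.09  1.3   0.02]
```

```bash
python3 -m crank '[[[0.5,0.7,-30],[0,-0.2,3.1],40],[[0.5,0.7,-60],[0,-0.2,3.1],40],[[0.5,0.7,-75],[0,-0.2,3.1],40],[[0.5,0.7,-85],[0,-0.2,3.1],40],[[0.5,0.7,-92],[0,-0.2,3.1],40],[[0.5,0.7,-97],[0,-0.2,3.1],40],[[0.5,0.7,-100],[0,-0.2,3.1],40],[[0.5,0.7,-100],[0,-0.2,3.1],40],[[0.5,0.7,-100],[0,-0.2,3.1],40],[[0.5,0.7,-100],[0,-0.2,3.1],40]]'
python3 -m crank '[[[0,0,0],[0,0,0],30],[[0,0,0],[0,0,0],22],[[0,0,0],[0,0,0],16],[[0,0,0],[0,0,0],10],[[0,0,0],[0,0,0],6],[[0,0,0],[0,0,0],6],[[0,0,0],[0,0,0],6],[[0,0,0],[0,0,0],6],[[0,0,0],[0,0,0],6],[[0,0,0],[0,0,0],6]]' 60
```

```text
clock: 56.2
tcp_pos: [0.5655, -0.0246, 0.1298]
eef_rot: [2.23, 2.212, 0.003]
wrist_force: [0.2, -0.2, -0.3]
width: 0.466
grip_force: 0.0
clock: 57.2
tcp_pos: [0.5655, -0.0246, 0.1295]
eef_rot: [2.23, 2.212, 0.003]
wrist_force: [0.1, -0.8, 2.6]
width: 0.153
grip_force: 59.1
```

```bash
python3 -m crank '[[[0,0,0],[0,0,-5],6],[[0,0,0],[0,0,-10],6],[[0,0,0],[0,0,-15],6],[[0,0,0],[0,0,-20],6],[[0,0,0],[0,0,-25],6],[[0,0,0],[0,0,-30],6],[[0,0,-0.3],[0,0,-35],6],[[0,0,-0.6],[0,0,-40],6],[[0,0,-1],[0,0,-45],6],[[0,0,-1],[0,0,-45],6]]'
python3 - <<'E'
from h import *
o=robot.observe(); print(o["ft_torque"].round(2),o["tcp_pos"],o["qpos"].round(2)); delta(*bench(565,-23.4,-90,129))
E
```

```text
clock: 58.2
tcp_pos: [0.565, -0.0245, 0.1292]
eef_rot: [-2.908, -1.188, -0.002]
wrist_force: [-2.6, -0.8, 9.1]
width: 0.15
grip_force: 60.1
[ 0.    0.48 -0.09] [ 0.56500141 -0.02448399  0.12921487] [-0.56  0.26  0.65  1.83 -0.18  1.11 -0.65]
shift [-0.   1.1 -0.2] turn [-0.1  0.  45.6]
```

```bash
python3 -m crank '[[[0,0,0],[0,0,-5],6],[[0,0,-0.3],[0,0,-10],6],[[0,0,-0.6],[0,0,-15],6],[[0,0,-1],[0,0,-20],6],[[0,0,-1.4],[0,0,-25],6],[[0,0,-1.8],[0,0,-30],6],[[0,0,-2],[0,0,-35],6],[[0,0,-2],[0,0,-40],6],[[0,0,-2],[0,0,-44],6],[[0,0,-2],[0,0,-46],6]]'
python3 - <<'E'
from h import *
o=robot.observe(); print(o["ft_torque"].round(2),o["tcp_pos"],o["qpos"].round(2)); delta(*bench(565,-23.4,-90,129))
E
```

```text
clock: 59.2
tcp_pos: [0.5648, -0.0245, 0.128]
eef_rot: [3.141, -0.037, -0.001]
wrist_force: [-6.5, -0.4, 15.3]
width: 0.149
grip_force: 74.2
[0.01 1.09 1.51] [ 0.56480803 -0.02449744  0.1279877 ] [-0.67  0.28  0.77  1.83 -0.22  1.11 -1.41]
shift [0.2 1.1 1. ] turn [ 0.   0.  91.4]
```

The handle is at its stop (1.5 N m). I'll release, rise, and measure the gauge by image code from above.

```bash
python3 -m crank '[[[0,0,0],[0,0,0],15],[[0,0,0],[0,0,0],25],[[0,0,0],[0,0,0],40],[[0,0,0],[0,0,0],40],[[0,0,0],[0,0,0],40],[[0,0,30],[0,0,0],50],[[0,0,80],[0,0,0],75],[[10,-50,100],[0,0,0],75],[[20,-90,100],[0,0,0],75],[[20,-90,100],[0,0,0],75]]'
cat > gauge.py <<'E'
from h import *
import sys
def gauge(n,g=(597.,-127.)):
    c=grab("wrist",n); f=c["frame"].astype(int); G=np.array([g[0],g[1],66])/1000
    # resample the dial plane to a 0.1 mm/px map: col=+x, row=+y (world)
    N=801; yy,xx=np.mgrid[:N,:N]; P=np.stack([G[0]+(xx-400)*1e-4,G[1]+(yy-400)*1e-4,np.full(xx.shape,G[2])],-1).reshape(-1,3)
    m=w2px(c,P).astype(np.float32).reshape(N,N,2); im=cv2.remap(c["frame"],m[...,0],m[...,1],cv2.INTER_CUBIC)
    i=im.astype(int); red=(i[...,0]-i[...,1:].max(2)>60); yr,xr=np.nonzero(red)
    w=px2w(c,[(0,0)],[.1]); print("red centroid mm",((xr.mean()-400)/10,(yr.mean()-400)/10),red.sum())
    cv2.imwrite(f"pics/{n}_d.png",im[:,:,::-1]); np.save(f"pics/{n}_d.npy",im)
    gr=cv2.cvtColor(im,cv2.COLOR_RGB2GRAY); b=(gr<90).astype(np.uint8); k,l,st,ce=cv2.connectedComponentsWithStats(b)
    for j in range(1,k):
        if st[j,4]>300: print("dark",st[j],((ce[j]-400)/10).round(1))
    cir=cv2.HoughCircles(cv2.medianBlur(gr,5),cv2.HOUGH_GRADIENT,2,200,param1=100,param2=40,minRadius=250,maxRadius=330); print(None if cir is None else ((cir[0,0]-[400,400,0])/10).round(1))
gauge(sys.argv[1])
E
python3 gauge.py g1; python3 - <<'E'
from h import *
c=load("g1"); print(w2px(c,[[.597,-.127,.067]]), robot.observe()["tcp_pos"])
E
```

```text
clock: 60.2
tcp_pos: [0.5851, -0.1232, 0.2278]
eef_rot: [3.135, -0.056, 0.006]
wrist_force: [-0.5, -0.4, -1.3]
width: 0.88
grip_force: 0.0
red centroid mm (np.float64(18.75168312840153), np.float64(16.753194920378952)) 4961
dark [     0      0    295    801 121746] [-31.4  -0.1]
dark [401 398  53  21 728] [2.6 0.8]
None
[[283.98262684 187.0046791 ]] [ 0.58474038 -0.11921753  0.226674  ]
```

```bash
cat > ang.py <<'E'
from h import *
import sys
im=np.load(f"pics/{sys.argv[1]}_d.npy"); gr=cv2.GaussianBlur(cv2.cvtColor(im,cv2.COLOR_RGB2GRAY),(0,0),4).astype(np.float32)
yy,xx=np.mgrid[:801,:801]; near=np.hypot(xx-400,yy-400)<90
v=np.where(near,gr,255); t=v.min()+40; y,x=np.nonzero(cv2.morphologyEx((v<t+20).astype(np.uint8),cv2.MORPH_OPEN,cv2.getStructuringElement(2,(21,21)))); hx,hy=x.mean(),y.mean(); print("hub mm",(hx-400)/10,(hy-400)/10,len(x),"min",v.min())
a=np.deg2rad(np.arange(-180,180,.5)); r=np.arange(50,165,2)
X=(hx+np.outer(np.cos(a),r)).astype(np.float32); Y=(hy+np.outer(np.sin(a),r)).astype(np.float32)
p=cv2.remap(gr,X,Y,1).mean(1); i=np.argsort(p)[:8]; print("dark rays deg",[(float(np.rad2deg(a[j])),int(p[j])) for j in i])
I=im.astype(int); red=(I[...,0]-I[...,1:].max(2)>50)&(np.hypot(xx-400,yy-400)<330); yr,xr=np.nonzero(red)
d=np.c_[xr-hx,yr-hy]; rr=np.hypot(*d.T)/10; an=np.rad2deg(np.arctan2(d[:,1],d[:,0]))
for lo,hi in((12,16),(16,20),(20,24),(24,28),(28,33)):
    s=(rr>lo)&(rr<hi)
    if s.sum()>30: print("red r",lo,hi,an[s].mean().round(1),s.sum())
# ring: bright bezel fit
e=cv2.Canny(cv2.cvtColor(im,cv2.COLOR_RGB2GRAY),60,150); 
E
python3 ang.py g1; python3 - <<'E'
import cv2; im=cv2.imread('pics/g1_d.png'); cv2.imwrite('pics/g1_v.png',cv2.resize(im,(560,560)))
E
```

```text
hub mm 2.5681647940074925 0.8477902621722819 2670 min 88.0
dark rays deg [(-180.0, 203), (-179.5, 203), (179.5, 203), (-178.0, 203), (-179.0, 203), (-177.5, 203), (-178.5, 203), (-177.0, 203)]
red r 12 16 42.2 205
red r 16 20 42.7 1320
red r 20 24 44.4 1663
red r 24 28 45.4 1671
red r 28 33 45.4 614
```

```bash
cat >> ang.py <<'E'
from scipy.signal import find_peaks
for r0,r1 in((50,165),(80,150)):
    r=np.arange(r0,r1,2); X=(hx+np.outer(np.cos(a),r)).astype(np.float32); Y=(hy+np.outer(np.sin(a),r)).astype(np.float32)
    p=cv2.remap(gr,X,Y,1).mean(1); k,q=find_peaks(-p,prominence=6); print([(float(np.rad2deg(a[j])),int(p[j]),int(w)) for j,w in zip(k,q["prominences"])])
E
python3 ang.py g1 | tail -2; python3 ang.py g1 | head -1
```

```text
[(-37.0, 205, 41), (42.0, 238, 8)]
[(-37.0, 210, 36)]
hub mm 2.5681647940074925 0.8477902621722819 2670 min 88.0
```

Needle at -37°, red mark at about +44°, so the bezel needs about -81° (clockwise). I'll pre-turn the gripper by +60° and descend over the gauge.

```bash
python3 -m crank '[[[5,-2,0],[0,0,8],76],[[10,-5,0],[0,0,16],76],[[13,-7,0],[0,0,24],76],[[13,-7,0],[0,0,32],76],[[13,-7,0],[0,0,40],76],[[13,-7,0],[0,0,48],76],[[13,-7,0],[0,0,56],76],[[13,-7,-20],[0,0,60],76],[[13,-7,-50],[0,0,60],76],[[13,-7,-80],[0,0,60],76]]' 40
python3 - <<'E'
from h import *
delta(*bench(598,-127,-121,62)); print(robot.observe()["qpos"].round(2))
E
```

```text
clock: 61.25
tcp_pos: [0.5982, -0.1198, 0.145]
eef_rot: [-2.738, -1.538, -0.003]
wrist_force: [-0.3, 0.7, -0.8]
width: 0.891
grip_force: 0.0
shift [ -0.2  -7.2 -83. ] turn [-0.1  0.1  0.3]
[-0.38  0.35  0.65  1.7  -0.23  1.17 -0.21]
```

```bash
python3 -m crank '[[[0,-7,0],[0,0,0],76],[[0,-7,0],[0,0,0],76],[[0,-7,-20],[0,0,0],76],[[0,-7,-40],[0,0,0],76],[[0,-7,-40],[0,0,0],76],[[0,-7,-40],[0,0,0],76],[[0,-7,-40],[0,0,0],76],[[0,-7,-40],[0,0,0],76],[[0,-7,-40],[0,0,0],76],[[0,-7,-40],[0,0,0],76]]'
python3 - <<'E'
from h import *
delta(*bench(598,-127,-121,62))
E
```

```text
clock: 62.25
tcp_pos: [0.5984, -0.1286, 0.1067]
eef_rot: [2.74, 1.536, 0.003]
wrist_force: [-0.3, 0.1, 0.2]
width: 0.89
grip_force: 0.0
shift [ -0.4   1.6 -44.7] turn [-0.   0.1  0.4]
```

```bash
python3 -m crank '[[[-0.4,1.2,-10],[0,0,0],76],[[-0.4,1.2,-20],[0,0,0],76],[[-0.4,1.2,-30],[0,0,0],76],[[-0.4,1.2,-38],[0,0,0],76],[[-0.4,1.2,-43],[0,0,0],76],[[-0.4,1.2,-43],[0,0,0],70],[[-0.4,1.2,-43],[0,0,0],64],[[-0.4,1.2,-43],[0,0,0],60],[[-0.4,1.2,-43],[0,0,0],56],[[-0.4,1.2,-43],[0,0,0],52]]' 40
python3 -m crank '[[[0,0,0],[0,0,0],50],[[0,0,0],[0,0,0],50],[[0,0,0],[0,0,-4],50],[[0,0,0],[0,0,-8],50],[[0,0,0],[0,0,-12],50],[[0,0,0],[0,0,-16],50],[[0,0,0],[0,0,-20],50],[[0,0,0],[0,0,-24],50],[[0,0,0],[0,0,-28],50],[[0,0,0],[0,0,-32],50]]'
python3 gauge.py g2; python3 ang.py g2
```

```text
clock: 63.25
tcp_pos: [0.5991, -0.1282, 0.0647]
eef_rot: [2.738, 1.534, 0.006]
wrist_force: [1.3, -1.8, 5.0]
width: 0.683
grip_force: 42.7
clock: 64.25
tcp_pos: [0.5992, -0.1283, 0.0646]
eef_rot: [3.056, 0.716, 0.007]
wrist_force: [1.4, -3.3, 5.2]
width: 0.683
grip_force: 42.9
red centroid mm (np.float64(25.257213760054764), np.float64(5.030344001369161)) 5843
dark [     0      0    484    801 140670] [-28.5   7. ]
dark [  365     0   303   215 21915] [ 11.8 -32.1]
dark [ 597    0  182  159 8153] [ 28.5 -30.8]
dark [481 193  24  59 904] [  9.2 -17.8]
dark [ 385  295  213  171 9083] [ 7.  -0.5]
dark [228 369  60  22 741] [-14.3  -2. ]
dark [ 594  432   55   41 1506] [21.9  5.1]
dark [403 587  24  54 827] [ 1.5 21.4]
dark [ 621  747   21   54 1051] [23.1 37.4]
[ 1.3 -0.1 29.6]
hub mm 4.284433416046317 1.4098263027295275 6045 min 35.0
dark rays deg [(-36.5, 42), (-37.0, 43), (-36.0, 43), (-37.5, 44), (-35.5, 45), (-38.0, 46), (-35.0, 48), (-38.5, 49)]
red r 12 16 11.8 425
red r 16 20 11.9 1868
red r 20 24 9.1 2152
red r 24 28 8.6 1648
[(-169.5, 176, 10), (-36.5, 42, 146), (10.5, 173, 12), (138.5, 157, 31)]
[(-36.5, 42, 147)]
```

The bezel follows without slip: needle at -36.5°, mark at 11.9°, so -48° is left.

```bash
python3 -m crank '[[[0,0,0],[0,0,-6],50],[[0,0,0],[0,0,-12],50],[[0,0,0],[0,0,-18],50],[[0,0,0],[0,0,-24],50],[[0,0,0],[0,0,-30],50],[[0,0,0],[0,0,-36],50],[[0,0,0],[0,0,-42],50],[[0,0,0],[0,0,-46],50],[[0,0,0],[0,0,-48],50],[[0,0,0],[0,0,-48],50]]'
python3 gauge.py g3; python3 ang.py g3; python3 - <<'E'
from h import *
print(robot.observe()["qpos"].round(2))
E
```

```text
clock: 65.3
tcp_pos: [0.5992, -0.1285, 0.0647]
eef_rot: [3.084, -0.586, 0.007]
wrist_force: [2.2, -2.3, 6.4]
width: 0.683
grip_force: 43.0
red centroid mm (np.float64(21.87184), np.float64(-14.834620000000001)) 5000
dark [     0      0    652    801 179811] [-23.8   2.5]
dark [ 256    0  302   67 8771] [  4.4 -37.1]
dark [372 177  20  39 314] [ -1.9 -20.4]
dark [314 197  44  53 932] [ -6.5 -17.8]
dark [  386   229   244   208 10194] [ 9.4 -4.9]
dark [270 482  52  43 790] [-10.5  10.3]
dark [554 519  42  51 875] [17.5 14.3]
dark [  572   661   229   140 12251] [28.1 34.1]
[ 1.5  0.1 29.5]
hub mm 4.333739985433357 -1.1456300072833188 5492 min 32.0
dark rays deg [(-37.0, 46), (-37.5, 47), (-36.5, 47), (-38.0, 48), (-36.0, 49), (-38.5, 51), (-35.5, 52), (-39.0, 55)]
red r 12 16 -34.2 155
red r 16 20 -35.2 1270
red r 20 24 -38.3 2078
red r 24 28 -39.1 1832
[(-37.0, 46, 135), (142.0, 143, 35)]
[(-37.0, 47, 135)]
[-0.55  0.54  0.91  1.77 -0.48  1.07 -1.41]
```

Very close. I'll release and look straight down with the camera over the gauge, to remove the parallax.

```bash
python3 -m crank '[[[0,0,0],[0,0,0],64],[[0,0,0],[0,0,0],70],[[0,0,0],[0,0,0],76],[[0,0,0],[0,0,0],76],[[0,0,20],[0,0,0],76],[[0,0,60],[0,0,0],76],[[0,0,90],[0,0,0],76],[[-40,15,90],[0,0,0],76],[[-64,26,90],[0,0,0],76],[[-64,26,90],[0,0,0],76]]'
python3 -m crank '[[[0,0,0],[0,0,0],76],[[0,0,0],[0,0,0],76],[[0,0,0],[0,0,0],76],[[0,0,0],[0,0,0],76],[[0,0,0],[0,0,0],76],[[0,0,0],[0,0,0],76],[[0,0,0],[0,0,0],76],[[0,0,0],[0,0,0],76],[[0,0,0],[0,0,0],76],[[0,0,0],[0,0,0],76]]'
python3 gauge.py g4; python3 ang.py g4; python3 - <<'E'
from h import *
c=load("g4"); print(c["extrinsics"][:3,3]); im=cv2.imread('pics/g4_d.png')
t=grab("top","t13")["frame"][150:250,220:360,::-1]
o=np.zeros((560,800,3),np.uint8); o[:,:560]=cv2.resize(im,(560,560)); o[:171,560:]=cv2.resize(t,(240,171),interpolation=cv2.INTER_CUBIC); 
s=grab("scene","s13")["frame"][180:290,190:350,::-1]; o[180:345,560:]=cv2.resize(s,(240,165),interpolation=cv2.INTER_CUBIC)
cv2.imwrite("pics/m4.png",o)
E
```

```text
clock: 66.35
tcp_pos: [0.5308, -0.0996, 0.1525]
eef_rot: [-3.084, 0.582, 0.004]
wrist_force: [1.0, 0.4, 0.3]
width: 0.89
grip_force: 0.0
clock: 67.35
tcp_pos: [0.5337, -0.1013, 0.1532]
eef_rot: [3.086, -0.584, 0.001]
wrist_force: [-0.5, 0.6, -0.3]
width: 0.893
grip_force: 0.0
red centroid mm (np.float64(20.379799318439986), np.float64(-14.183510034078001)) 5282
dark [319 718  11  83 594] [-7.6 35.6]
[ 0.3 -0.5 25.7]
hub mm 1.2525321653435526 -0.1055297016151087 3653 min 122.0
dark rays deg [(-37.5, 163), (-37.0, 163), (-38.0, 163), (-36.5, 165), (-38.5, 165), (-36.0, 168), (-39.0, 168), (-35.5, 172)]
red r 12 16 -37.5 303
red r 16 20 -36.1 1113
red r 20 24 -36.4 1341
red r 24 28 -36.4 1861
red r 28 33 -36.4 1236
[(-37.5, 163, 83), (141.0, 229, 17)]
[(-37.5, 170, 76)]
[ 0.59593755 -0.12446885  0.28181253]
```

View pics/m4.png

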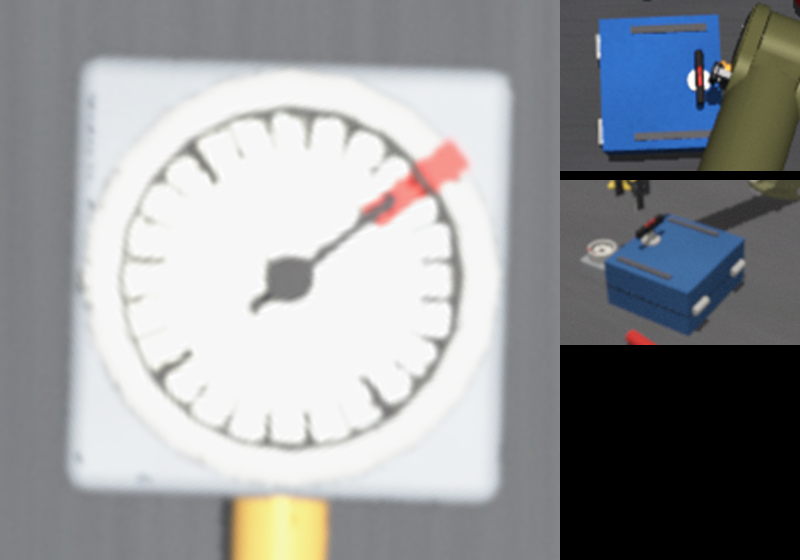

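The red mark lies on the needle tip: both rays are at -37° ±1°, with the tip at (390,202) and the mark running from there to (465,155). The lid is shut and the handle bar lies along the chamber's x. I'll check the handle's angle numerically from the saved frames.

```bash
python3 - <<'E'
from h import *
for n in("g1","t13","g4"):
    c=load(n); N=1301; yy,xx=np.mgrid[:N,:N]; P=np.stack([.565+(xx-650)*1e-4,-.0235+(yy-650)*1e-4,np.full(xx.shape,.142)],-1).reshape(-1,3)
    m=w2px(c,P).astype(np.float32).reshape(N,N,2); im=cv2.remap(c["frame"],m[...,0],m[...,1],1).astype(int)
    for nm,k in(("dark",im.sum(2)<150),("red",im[...,0]-im[...,1:].max(2)>50)):
        k=cv2.morphologyEx(k.astype(np.uint8),cv2.MORPH_OPEN,np.ones((9,9)))
        for q in cv2.findContours(k,0,1)[0]:
            if 600<cv2.contourArea(q)<25000:
                v=cv2.fitLine(np.argwhere(k&cv2.drawContours(np.zeros_like(k),[q],-1,1,-1))[:,::-1].astype(np.float32),2,0,.01,.01).ravel()
                print(n,nm,cv2.contourArea(q),np.array(cv2.minAreaRect(q)[1])/10,"ctr",((v[2:]-650)/10).round(1),"ang",round(float(np.rad2deg(np.arctan2(v[1],v[0]))),1))
print(robot.observe()["clock"])
E
```

```text
g1 red 17072.0 [31.93822632  5.63900223] ctr [-0.9  2.8] ang 1.7
t13 dark 23733.5 [27.28251648 11.77831726] ctr [25.8  0.2] ang -1.2
t13 dark 11162.0 [11.16536636 17.02273407] ctr [ -6.7 -21.8] ang -24.6
t13 dark 20338.5 [13.95966492 18.97627106] ctr [-12.7 -37.2] ang -10.0
t13 dark 16797.5 [ 5.73500824 49.64363098] ctr [ 38.2 -56.8] ang -17.2
t13 red 21753.0 [32.19926453  7.80960999] ctr [-0.3 -0.9] ang 1.8
t13 red 4494.5 [16.33961945  5.84874878] ctr [ 16.4 -41.8] ang 57.8
g4 dark 1596.5 [3.8 7.3] ctr [-62.1  22.6] ang -7.1
g4 dark 785.0 [1.96629143 5.55945473] ctr [-13.5 -21.2] ang -67.1
g4 red 13884.0 [31.55942078  4.6370533 ] ctr [-0.5  2.4] ang 1.8
67.5
```

The handle's stripe reads 1.7 to 1.8° in three frames, equal to the chamber's yaw, so it is fully home. I'll lift clear and hand in.

```bash
python3 -m crank '[[[0,0,30],[0,0,0],76],[[0,0,70],[0,0,0],76],[[0,0,100],[0,0,0],76],[[0,0,100],[0,0,0],76],[[0,0,100],[0,0,0],76],[[0,0,100],[0,0,0],76],[[0,0,100],[0,0,0],76],[[0,0,100],[0,0,0],76],[[0,0,100],[0,0,0],76],[[0,0,100],[0,0,0],76]]'
python3 -c "from cell import robot; print(robot.finish_job())"
```

```text
clock: 68.5
tcp_pos: [0.5336, -0.1014, 0.2529]
eef_rot: [3.085, -0.585, 0.0]
wrist_force: [0.1, 0.1, 0.0]
width: 0.888
grip_force: 0.0
the job is handed in; nothing more can be done
None
```

I handed the job in at about 68 s: all four plates stand in the slots, the lid is shut with its T-handle fully home, the red zero mark is within about 1° of the needle tip, and the can, case, screwdriver and tape roll were not touched; no verdict was returned.

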